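# Sort the shoe brushes by length into the hallway shoe-care case

### The job

Slide the cover of the grey shoe-care case fully back, away from you, and lay every shoe brush on the console, bristles down, in the row whose pockets match its length (short, medium or long), one brush to a pocket. Then slide the cover fully shut over them, leaving the other things on the console undisturbed.

Things in the scene. Friction and masses are not known exactly. Their poses are not given: they have to be found in the camera images.
- brush_short_1_c (a point): short shoe brush (one of up to two): a plain block 60 mm long, 38 mm wide, 30 mm high, stainless back on top, black bristles (rigid) below. The point is its centre, 15 mm above its underside; its y axis runs along its length, z up. All brushes are alike but for length (60, 85, 110 mm); some may be absent.
- brush_short_2_c (a point): short shoe brush (one of up to two): a plain block 60 mm long, 38 mm wide, 30 mm high, stainless back on top, black bristles (rigid) below. The point is its centre, 15 mm above its underside; its y axis runs along its length, z up. All brushes are alike but for length (60, 85, 110 mm); some may be absent.
- row_short: row for the short brushes: grey liner fixed in the case, 68 mm (x) by 262 mm (y), with two pockets end to end along y, each 72 mm long (y), 48 mm wide (x), 8 mm deep, centred at y = +/-42.0 mm. Origin: centre of its underside; pocket floor 6 mm above it, rib tops 14 mm. Same yaw as the case; the order of the rows along x varies.
- brush_medium_1_c (a point): medium shoe brush (one of up to two): a plain block 85 mm long, 38 mm wide, 30 mm high, stainless back on top, black bristles (rigid) below. The point is its centre, 15 mm above its underside; its y axis runs along its length, z up. All brushes are alike but for length (60, 85, 110 mm); some may be absent.
- brush_medium_2_c (a point): medium shoe brush (one of up to two): a plain block 85 mm long, 38 mm wide, 30 mm high, stainless back on top, black bristles (rigid) below. The point is its centre, 15 mm above its underside; its y axis runs along its length, z up. All brushes are alike but for length (60, 85, 110 mm); some may be absent.
- row_medium: row for the medium brushes: grey liner fixed in the case, 68 mm (x) by 262 mm (y), with two pockets end to end along y, each 97 mm long (y), 48 mm wide (x), 8 mm deep, centred at y = +/-54.5 mm. Origin: centre of its underside; pocket floor 6 mm above it, rib tops 14 mm. Same yaw as the case; the order of the rows along x varies.
- brush_long_1_c (a point): long shoe brush (one of up to two): a plain block 110 mm long, 38 mm wide, 30 mm high, stainless back on top, black bristles (rigid) below. The point is its centre, 15 mm above its underside; its y axis runs along its length, z up. All brushes are alike but for length (60, 85, 110 mm); some may be absent.
- brush_long_2_c (a point): long shoe brush (one of up to two): a plain block 110 mm long, 38 mm wide, 30 mm high, stainless back on top, black bristles (rigid) below. The point is its centre, 15 mm above its underside; its y axis runs along its length, z up. All brushes are alike but for length (60, 85, 110 mm); some may be absent.
- row_long: row for the long brushes: grey liner fixed in the case, 68 mm (x) by 262 mm (y), with two pockets end to end along y, each 122 mm long (y), 48 mm wide (x), 8 mm deep, centred at y = +/-67.0 mm. Origin: centre of its underside; pocket floor 6 mm above it, rib tops 14 mm. Same yaw as the case; the order of the rows along x varies.
- case: grey ceramic shoe-care case, fixed, 240 mm (x) by 278 mm (y), walls 6 mm thick, 50 mm high. Origin: centre of its underside, on the table. The three rows lie inside it, centred at x = -68, 0 and 68 mm. Two runners at its y edges, as high as the walls, carry on 230 mm beyond its +x wall.
- cover (a joint): sliding cover of the case, m: 0 = fully shut, 0.235 = fully open (stop). Slides level along the +x axis of the case, away from the robot, onto the runners; friction 1.5 N, damping 6 N s/m; stays where it is left. Rosewood panel 240 x 278 x 6 mm, underside 50 mm above the table; shut, it covers the whole case.
- cover_handle (a point): centre of the cover's handle, a rosewood ridge 14 mm thick (x), 90 mm long (y), its top 10 mm above this point, the panel's top surface 14 mm below it. It stands near the cover's robot-side edge and moves with the cover; its x axis is the opening direction.
- jar: bystander, not to be disturbed: lidded ceramic jar, 76 mm across, 100 mm high. Origin: centre of its underside.
- polish_tin: bystander, not to be disturbed: flat round polish tin, 72 mm across, 28 mm high. Origin: centre of its underside.
- charm: bystander, not to be disturbed: round glass evil-eye charm lying flat, 72 mm across, 11 mm thick. Origin: centre of its underside.
- key_bowl: bystander, not to be disturbed: white key bowl, 110 mm across, 45 mm high. Origin: centre of its underside.
- cologne: bystander, not to be disturbed: amber glass cologne bottle, 48 mm across, 130 mm high. Origin: centre of its underside.
- tea_glass: bystander, not to be disturbed: small glass, 56 mm across, 85 mm high. Origin: centre of its underside.
Not all that is in view belongs to the job. Leave any green or turquoise look-alike of the part that bears brush_short_1_c alone.

How it is judged:
By the outcome, as a careful person would: the job done as asked, in the order asked, and still so for the second after the job is handed in, with the robot touching nothing.
Of brush_short_1, brush_short_2, brush_medium_1, brush_medium_2, brush_long_1, brush_long_2 only 4 to 6 are there at a start; the rules pass over those that are not, and their reading is None.
At some moment in a run one of brush_short_1, brush_short_2, brush_medium_1, brush_medium_2, brush_long_1, brush_long_2 may be knocked a few centimetres aside while the robot is not near it.
It also fails if it takes over 210 s, if anything falls off the work surface, if the arm or the gripper's body presses on something with over 40 N, if the wrist force passes 120 N, or if a joint passes its speed limit or range.

### The arm

A 7-joint arm with a two-finger parallel gripper is mounted at the origin on the work surface. World frame = base frame: x ahead of the robot, y to its left, z up, the work surface at z = 0. Lengths are in mm, angles in rad, forces in N, time in s.
With the tool pointing down it reaches from about 400 to 900 mm from the base axis. Payload 5.5 kg.
Tool frame: the origin (TCP) lies where the fingers leave the gripper's body, on its centre line; the fingertips stand 73 mm ahead of it and the grasp point (between the pads) lies 54 mm ahead of it (ctrl.tips_ahead is the distance from the TCP to the fingertips, in mm); x points along the fingers, z is the direction in which the jaws open and shut, and the axes are right-handed (so a half turn about x gives the same grasp; the last joint's range is limited). The gripper opens to 85 mm and grips with 20 to 120 N. Pads are 22 mm wide; open, the fingers measure 114 mm over their backs; the gripper's body (76 mm by 85 mm) begins 54 mm behind the grasp point. The pads swing forward as they close: fully open they stand 13 mm farther back than shut.
Start: joints at [1.579, 0.501, -0.427, 1.55, 0.221, 1.138, -0.21], TCP at [163.865, -629.004, 303.91] pointing down, gripper open.
Joint ranges: [-2.88, 2.88], [-0.31, 2.03], [-1.54, 1.56], [0.2, 2.42], [-1.41, 4.55], [0.19, 2.02], [-2.57, 2.57]. Speed limits (rad/s): [2.57, 2.57, 3.14, 3.14, 3.14, 3.14, 3.14].

### API

Orientations are given as a 3x3 rotation matrix whose columns are the frame's x, y, z axes.
In Python, from rig import ctrl, camera, calibration gives the robot as it stands.
- The arm moves only by the tool servo_tool, never from a script. Its argument "commands" is a list of rows, each an object of numbers: "gripper": the closure, from 0 (fully open) to 1 (shut); "x", "y", "z": the shift along the tool's x, y, z in units of 40 mm (1.0 is 40 mm); "roll": the turn about the tool's x in units of 6 degrees (1.0 is 6 degrees). In form: [{"gripper": .., "x": .., "y": .., "z": .., "roll": ..}, ...]. A call has exactly 5 rows; each row shifts and turns the pose as measured when the row begins, along the tool's axes as they then stand; what a row does not reach is not made up. A row lasts 1/12 s, in which the tool goes at most 41.7 mm and 7.16 degrees, less where a joint would pass 70% of its speed; a pose out of reach is approached as far as the arm can. A call is refused whole if a number of a shift passes 1 or a number of a turn 1, either way. A call with a gripper value outside its range is refused whole. The fingers move at their own pace and stop on an object; the grip force is fixed at half the most. Time passes only in rows, so rows that do not move let the fingers close, or fill a call up. It gives the time, the measured TCP pose, the force and the opening at its end, in the units of the state.
- ctrl.get_obs(): the state, without advancing time (a new reading comes with each control period).
- camera(name): name is "scene" or "top"; returns (picture, depth): 420x560x3 uint8, blue, green, red; 420x560 float32, mm along the optical axis (not along the pixel's ray), 0 where there is no reading.
- calibration(name): a dict with "fx", "fy", "cx", "cy" (pixels), "R" (3x3) and "t" (3): a world point X has camera coordinates R X + t. Camera axes: x right, y down, z forward; pixel columns grow to the right and rows downward; lengths in mm; the calibration is good to about 2 mm. A picture is of the moment at which its call begins. calibration takes no time and is no camera call.
- ctrl.finish_job(): hands the job in, once; it reports no verdict.
The state is a dict: "time": time; "joints": joint angles; "joint_velocities": joint speeds; "joint_efforts": joint torques, N m; "tool_pos": TCP position; "tool_rot": TCP orientation; "contact_force": force on the tool from outside, world axes, zero at the start; "ft_torque": the same for the moment, N m; "grip_width": opening from 0.0 (shut) to 1.0 (fully open).
Only numpy, scipy, OpenCV 4.12 (cv2) and the standard library are available. Lean on these libraries where they do the work, as an engineer would, in place of code of your own. Each camera call takes 0.05 s, during which the arm holds its last target. There are 200 camera calls.

## Working session

There is one attempt and no reset: what is moved stays moved. The work goes in short steps, Python scripts to look and compute and a tool call to move; the robot and the scene stay as the last step left them, time stands still between calls to the robot, and variables do not carry over. Pictures are saved under pics/ and viewed, about 12 in all and at most 16, crops included, and the job is handed in when it is done.

Besides the shell and the picture viewer there is one more tool, called after ">>>" by a JSON object that holds its "op" and its "data", one argument or row to a line. servo_tool: Moves the arm, as the interface text tells. Its arguments: {"type":"object","properties":{"commands":{"type":"array"}},"required":["commands"]}

```bash
ls; mkdir -p pics
python3 - <<'E'
from rig import ctrl,camera,calibration
import cv2,numpy as np
o=ctrl.get_obs();print(o['time'],o['tool_pos'],np.round(o['tool_rot'],3).tolist(),o['grip_width'])
for n in('scene','top'):
    p,d=camera(n);cv2.imwrite(f'pics/{n}0.png',p);np.save(f'pics/{n}0.npy',d)
    c=calibration(n);print(n,{k:np.round(v,3).tolist() for k,v in c.items()})
E
```

```text
pics
0.0 [ 163.64368851 -628.49827804  302.83867944] [[-0.0, 0.968, 0.252], [0.002, 0.252, -0.968], [-1.0, 0.0, -0.002]] 0.9985227971382495
scene {'fx': 429.202, 'fy': 429.202, 'cx': 272.265, 'cy': 220.3, 'R': [[-0.878, 0.478, -0.001], [0.404, 0.74, -0.539], [-0.257, -0.473, -0.843]], 't': [430.686, -149.218, 1520.84]}
top {'fx': 411.226, 'fy': 411.226, 'cx': 277.84, 'cy': 207.867, 'R': [[0.005, -1.0, 0.007], [-0.972, -0.006, -0.234], [0.234, -0.005, -0.972]], 't': [10.343, 500.332, 1108.207]}
```

View pics/scene0.png

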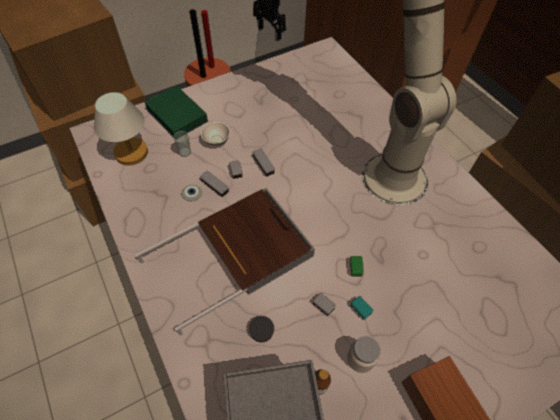

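View pics/top0.png

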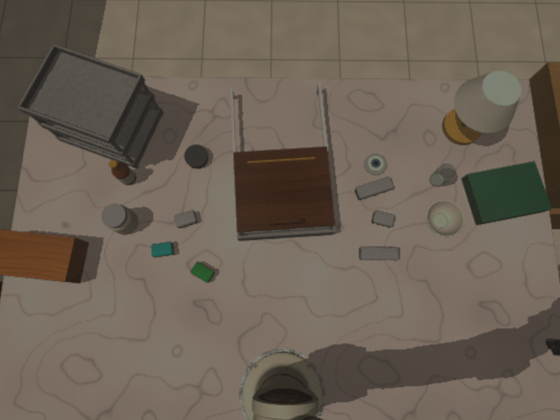

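Top view: grey brushes are at (375,188), (383,218), (379,254) and (186,218). Look-alikes to leave alone are turquoise (163,250) and green (203,272). The cover handle is at about (287,222), and the stripe at (281,160) looks like a flat inlay. The bystanders are the tin (196,157), jar (118,218), cologne (122,172), charm (375,163), bowl (445,218) and glass (440,178).

```bash
cat > h.py <<'E'
from rig import ctrl,camera,calibration
import cv2,numpy as np
def ray(n,uv,z):
    c=calibration(n);R=np.array(c['R']);t=np.array(c['t'])
    uv=np.atleast_2d(uv).astype(float)
    d=np.c_[(uv[:,0]-c['cx'])/c['fx'],(uv[:,1]-c['cy'])/c['fy'],np.ones(len(uv))]@R
    o=-R.T@t
    return o+d*((z-o[2])/d[:,2])[:,None]
def cloud(n,d):
    c=calibration(n);R=np.array(c['R']);t=np.array(c['t'])
    v,u=np.mgrid[:d.shape[0],:d.shape[1]]
    P=np.stack([(u-c['cx'])/c['fx']*d,(v-c['cy'])/c['fy']*d,d],-1)
    return (P-t)@R
def blobs(n,p,d,lo,hi,amin=40):
    P=cloud(n,d);m=((P[...,2]>lo)&(P[...,2]<hi)&(d>0)).astype(np.uint8)
    k,l,s,_=cv2.connectedComponentsWithStats(m)
    out=[]
    for i in range(1,k):
        if s[i,4]<amin: continue
        q=P[l==i];z=np.median(q[:,2]);uv=np.argwhere(l==i)[:,::-1]
        w=ray(n,uv,z)[:,:2].astype(np.float32)
        (cx,cy),(a,b),ang=cv2.minAreaRect(w)
        if a<b: a,b,ang=b,a,ang+90   # ang = direction of long side, deg from x
        out.append(dict(px=uv.mean(0).round().astype(int).tolist(),c=(round(cx,1),round(cy,1)),L=round(a,1),W=round(b,1),ang=round((ang+90)%180-90,1),z=round(float(z),1),bgr=p[l==i].mean(0).round().astype(int).tolist()))
    return out
def look(lo=20,hi=40,n='top',save=None):
    p,d=camera(n)
    if save: cv2.imwrite(f'pics/{save}.png',p)
    for b in blobs(n,p,d,lo,hi): print(b)
    return p,d
def st():
    o=ctrl.get_obs();print(round(o['time'],2),np.round(o['tool_pos'],1).tolist(),np.round(o['tool_rot'],3).tolist(),np.round(o['contact_force'],1).tolist(),round(o['grip_width'],3));return o
E
python3 - <<'E'
from h import *
p=cv2.imread('pics/top0.png');d=np.load('pics/top0.npy')
for lo,hi in((18,42),(48,62),(64,90),(40,54)):
    print(lo,hi)
    for b in blobs('top',p,d,lo,hi): print(b)
a=p[140:300,140:420]
cv2.imwrite('pics/crop0.png',cv2.resize(a,None,fx=2.8,fy=2.8,interpolation=cv2.INTER_CUBIC))
E
```

```text
18 42
{'px': [125, 140], 'c': (771.4, 527.6), 'L': 264.4, 'W': 207.4, 'ang': 69.8, 'z': 25.4, 'bgr': [52, 56, 60]}
{'px': [459, 128], 'c': (766.5, -543.7), 'L': 118.6, 'W': 78.0, 'ang': 41.0, 'z': 20.7, 'bgr': [40, 76, 99]}
{'px': [195, 155], 'c': (670.1, 261.7), 'L': 70.9, 'W': 69.2, 'ang': 2.6, 'z': 27.3, 'bgr': [48, 52, 55]}
{'px': [129, 178], 'c': (595.3, 455.0), 'L': 47.2, 'W': 29.8, 'ang': -43.2, 'z': 31.6, 'bgr': [53, 60, 65]}
{'px': [444, 173], 'c': (618.7, -481.8), 'L': 39.3, 'W': 19.2, 'ang': 35.4, 'z': 31.3, 'bgr': [67, 75, 78]}
{'px': [434, 181], 'c': (594.0, -451.4), 'L': 43.3, 'W': 19.2, 'ang': 38.3, 'z': 31.0, 'bgr': [80, 90, 91]}
{'px': [473, 201], 'c': (532.8, -560.6), 'L': 157.7, 'W': 54.0, 'ang': 28.2, 'z': 30.2, 'bgr': [36, 46, 39]}
{'px': [374, 187], 'c': (572.6, -270.3), 'L': 110.2, 'W': 38.2, 'ang': -70.8, 'z': 29.6, 'bgr': [83, 90, 95]}
{'px': [448, 216], 'c': (482.6, -471.1), 'L': 104.0, 'W': 98.9, 'ang': 75.8, 'z': 27.5, 'bgr': [87, 101, 110]}
{'px': [131, 225], 'c': (457.7, 441.3), 'L': 73.5, 'W': 34.3, 'ang': -27.8, 'z': 29.7, 'bgr': [50, 58, 63]}
{'px': [
[... 2977 characters left out ...]
50.1, 'ang': -78.5, 'z': 45.4, 'bgr': [45, 62, 43]}
{'px': [446, 171], 'c': (617.1, -481.1), 'L': 40.6, 'W': 19.2, 'ang': 37.8, 'z': 47.0, 'bgr': [69, 77, 81]}
{'px': [447, 216], 'c': (480.7, -465.1), 'L': 107.8, 'W': 105.7, 'ang': -89.6, 'z': 44.3, 'bgr': [94, 108, 114]}
{'px': [129, 223], 'c': (459.9, 438.1), 'L': 69.5, 'W': 26.4, 'ang': -19.3, 'z': 46.8, 'bgr': [50, 57, 62]}
{'px': [286, 233], 'c': (435.6, -9.2), 'L': 276.0, 'W': 23.1, 'ang': -85.7, 'z': 49.1, 'bgr': [72, 79, 84]}
{'px': [77, 260], 'c': (350.0, 570.6), 'L': 119.6, 'W': 8.6, 'ang': -6.0, 'z': 46.8, 'bgr': [25, 34, 46]}
{'px': [279, 374], 'c': (50.6, 8.4), 'L': 126.4, 'W': 42.7, 'ang': -80.9, 'z': 46.7, 'bgr': [45, 53, 57]}
```

View pics/crop0.png

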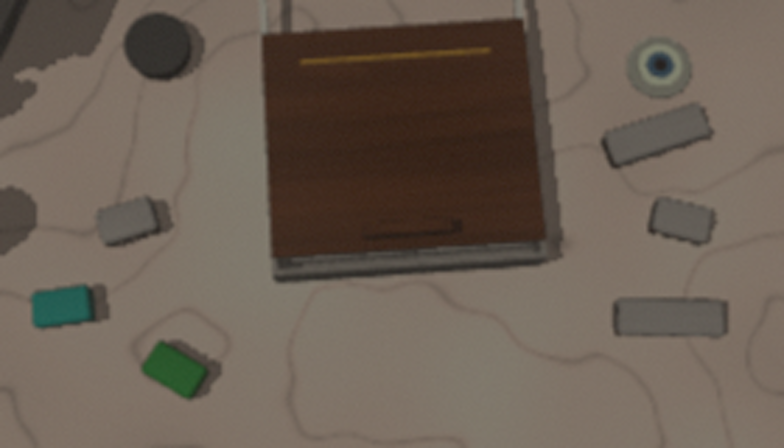

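Choice: four grey brushes. Two are long, at (375,188) and (379,254), and two are short, at (186,218) and (383,218); no mediums. The green and turquoise blocks are decoys. The handle is at (459,-7) with its top at z 80, and the case yaw is about 4.3°. I'll turn the jaws to the case x axis first.

>>> {"op": "servo_tool", "data": {
  "commands": [
    {"gripper": 0, "x": 0, "y": 0, "z": 0, "roll": -0.9},
    {"gripper": 0, "x": 0, "y": 0, "z": 0, "roll": -0.9},
    {"gripper": 0, "x": 0, "y": 0, "z": 0, "roll": -0.9},
    {"gripper": 0, "x": 0, "y": 0, "z": 0, "roll": -0.9},
    {"gripper": 0, "x": 0, "y": 0, "z": 0, "roll": -0.9}
  ]
}}

```text
time: 0.52
tool_pos: [163.3, -626.9, 299.9]
tool_rot: [[-0.002, 0.735, 0.678], [0.007, 0.678, -0.735], [-1.0, 0.003, -0.007]]
contact_force: [-0.3, 0.4, -0.2]
grip_width: 1.001
```

>>> {"op": "servo_tool", "data": {
  "commands": [
    {"gripper": 0, "x": 0, "y": 0, "z": 0, "roll": -0.9},
    {"gripper": 0, "x": 0, "y": 0, "z": 0, "roll": -0.9},
    {"gripper": 0, "x": 0, "y": 0, "z": 0, "roll": -0.9},
    {"gripper": 0, "x": 0, "y": 0, "z": 0, "roll": -0.9},
    {"gripper": 0, "x": 0, "y": 0, "z": 0, "roll": -0.9}
  ]
}}

```text
time: 0.93
tool_pos: [162.4, -625.4, 296.7]
tool_rot: [[-0.004, 0.324, 0.946], [0.013, 0.946, -0.324], [-1.0, 0.011, -0.008]]
contact_force: [0.5, 0.3, -0.8]
grip_width: 0.998
```

>>> {"op": "servo_tool", "data": {
  "commands": [
    {"gripper": 0, "x": 0, "y": 0, "z": 0, "roll": -0.9},
    {"gripper": 0, "x": 0, "y": 0, "z": 0, "roll": -0.9},
    {"gripper": 0, "x": 0, "y": 0, "z": 0, "roll": -0.9},
    {"gripper": 0, "x": 0, "y": 0, "z": 0, "roll": -0.9},
    {"gripper": 0, "x": 0, "y": 0, "z": 0, "roll": -0.9}
  ]
}}

```text
time: 1.35
tool_pos: [161.3, -624.0, 293.7]
tool_rot: [[-0.005, -0.164, 0.986], [0.018, 0.986, 0.164], [-1.0, 0.019, -0.002]]
contact_force: [-0.1, -0.4, -0.5]
grip_width: 0.998
```

>>> {"op": "servo_tool", "data": {
  "commands": [
    {"gripper": 0, "x": -0.015, "y": 0.7, "z": 0.49, "roll": 0},
    {"gripper": 0, "x": -0.015, "y": 0.7, "z": 0.49, "roll": 0},
    {"gripper": 0, "x": -0.015, "y": 0.7, "z": 0.49, "roll": 0},
    {"gripper": 0, "x": -0.015, "y": 0.7, "z": 0.49, "roll": 0},
    {"gripper": 0, "x": -0.015, "y": 0.7, "z": 0.49, "roll": 0}
  ]
}}

```text
time: 1.77
tool_pos: [229.2, -470.8, 293.9]
tool_rot: [[-0.006, -0.154, 0.988], [0.023, 0.988, 0.154], [-1.0, 0.023, -0.002]]
contact_force: [0.9, -0.0, -0.1]
grip_width: 1.002
```

>>> {"op": "servo_tool", "data": {
  "commands": [
    {"gripper": 0, "x": -0.015, "y": 0.7, "z": 0.49, "roll": 0},
    {"gripper": 0, "x": -0.015, "y": 0.7, "z": 0.49, "roll": 0},
    {"gripper": 0, "x": -0.015, "y": 0.7, "z": 0.49, "roll": 0},
    {"gripper": 0, "x": -0.015, "y": 0.7, "z": 0.49, "roll": 0},
    {"gripper": 0, "x": -0.015, "y": 0.7, "z": 0.49, "roll": 0}
  ]
}}

```text
time: 2.18
tool_pos: [305.3, -308.8, 298.3]
tool_rot: [[-0.009, -0.151, 0.988], [0.025, 0.988, 0.152], [-1.0, 0.026, -0.005]]
contact_force: [0.3, 0.1, 0.4]
grip_width: 0.998
```

>>> {"op": "servo_tool", "data": {
  "commands": [
    {"gripper": 0, "x": -0.015, "y": 0.7, "z": 0.49, "roll": 0},
    {"gripper": 0, "x": -0.015, "y": 0.7, "z": 0.49, "roll": 0},
    {"gripper": 0, "x": -0.015, "y": 0.7, "z": 0.49, "roll": 0},
    {"gripper": 0, "x": -0.015, "y": 0.7, "z": 0.49, "roll": 0},
    {"gripper": 0, "x": -0.015, "y": 0.7, "z": 0.49, "roll": 0}
  ]
}}

```text
time: 2.6
tool_pos: [381.6, -147.3, 303.8]
tool_rot: [[-0.012, -0.149, 0.989], [0.022, 0.988, 0.15], [-1.0, 0.024, -0.008]]
contact_force: [-0.1, 0.3, -0.5]
grip_width: 1.002
```

>>> {"op": "servo_tool", "data": {
  "commands": [
    {"gripper": 0, "x": 0, "y": 0.65, "z": 0.5, "roll": 0},
    {"gripper": 0, "x": 0, "y": 0.65, "z": 0.5, "roll": 0},
    {"gripper": 0, "x": 0, "y": 0.65, "z": 0.5, "roll": 0},
    {"gripper": 0, "x": 0, "y": 0.65, "z": 0.5, "roll": 0},
    {"gripper": 0, "x": 0, "y": 0.6, "z": 0.5, "roll": 0.7}
  ]
}}

```text
time: 3.02
tool_pos: [462.2, 1.8, 305.5]
tool_rot: [[-0.013, -0.075, 0.997], [0.017, 0.997, 0.075], [-1.0, 0.018, -0.011]]
contact_force: [0.3, 0.4, 1.1]
grip_width: 0.999
```

>>> {"op": "servo_tool", "data": {
  "commands": [
    {"gripper": 0, "x": 0.5, "y": 0, "z": 0, "roll": 0},
    {"gripper": 0, "x": 0.5, "y": 0, "z": 0, "roll": 0},
    {"gripper": 0, "x": 0.5, "y": 0, "z": 0, "roll": 0},
    {"gripper": 0, "x": 0.4, "y": 0, "z": 0, "roll": 0},
    {"gripper": 0, "x": 0, "y": 0, "z": 0, "roll": 0}
  ]
}}

```text
time: 3.43
tool_pos: [465.3, 14.7, 227.9]
tool_rot: [[-0.007, -0.087, 0.996], [0.022, 0.996, 0.087], [-1.0, 0.023, -0.005]]
contact_force: [0.1, 0.1, -0.3]
grip_width: 0.997
```

>>> {"op": "servo_tool", "data": {
  "commands": [
    {"gripper": 0, "x": 0.4, "y": -0.3, "z": -0.1, "roll": 0.1},
    {"gripper": 0, "x": 0.4, "y": -0.25, "z": -0.1, "roll": 0},
    {"gripper": 0, "x": 0.4, "y": 0, "z": 0, "roll": 0},
    {"gripper": 0, "x": 0, "y": 0, "z": 0, "roll": 0},
    {"gripper": 0, "x": 0, "y": 0, "z": 0, "roll": 0}
  ]
}}

```text
time: 3.85
tool_pos: [459.1, -7.1, 179.8]
tool_rot: [[-0.007, -0.077, 0.997], [0.023, 0.997, 0.078], [-1.0, 0.023, -0.006]]
contact_force: [0.4, 0.4, -0.4]
grip_width: 1.001
```

>>> {"op": "servo_tool", "data": {
  "commands": [
    {"gripper": 0, "x": 0.4, "y": 0, "z": 0, "roll": 0},
    {"gripper": 0, "x": 0.4, "y": 0, "z": 0, "roll": 0},
    {"gripper": 0, "x": 0.25, "y": 0, "z": 0, "roll": 0},
    {"gripper": 0, "x": 0, "y": 0, "z": 0, "roll": 0},
    {"gripper": 0, "x": -0.01, "y": 0, "z": 0, "roll": 0}
  ]
}}

```text
time: 4.27
tool_pos: [463.1, -6.2, 142.7]
tool_rot: [[0.001, -0.076, 0.997], [0.022, 0.997, 0.076], [-1.0, 0.021, 0.002]]
contact_force: [0.4, 0.6, 0.2]
grip_width: 1.0
```

>>> {"op": "servo_tool", "data": {
  "commands": [
    {"gripper": 1, "x": -0.015, "y": 0, "z": 0, "roll": 0},
    {"gripper": 1, "x": -0.015, "y": 0, "z": 0, "roll": 0},
    {"gripper": 1, "x": -0.015, "y": 0, "z": 0, "roll": 0},
    {"gripper": 1, "x": -0.015, "y": 0, "z": 0, "roll": 0},
    {"gripper": 1, "x": -0.015, "y": 0, "z": 0, "roll": 0}
  ]
}}

```text
time: 4.68
tool_pos: [465.2, -6.0, 149.4]
tool_rot: [[0.005, -0.077, 0.997], [0.021, 0.997, 0.077], [-1.0, 0.02, 0.007]]
contact_force: [0.5, -0.6, 0.3]
grip_width: 0.298
```

>>> {"op": "servo_tool", "data": {
  "commands": [
    {"gripper": 0.5, "x": 0, "y": 0, "z": -0.1, "roll": 0},
    {"gripper": 0.5, "x": 0.1, "y": 0, "z": -0.1, "roll": 0},
    {"gripper": 0.5, "x": 0.2, "y": 0, "z": -0.015, "roll": 0},
    {"gripper": 0.5, "x": 0.15, "y": 0, "z": -0.015, "roll": 0},
    {"gripper": 0.5, "x": 0.015, "y": 0, "z": -0.015, "roll": 0}
  ]
}}

```text
time: 5.1
tool_pos: [454.7, -6.9, 129.8]
tool_rot: [[0.007, -0.076, 0.997], [0.02, 0.997, 0.076], [-1.0, 0.019, 0.008]]
contact_force: [-0.7, -0.3, -0.5]
grip_width: 0.503
```

>>> {"op": "servo_tool", "data": {
  "commands": [
    {"gripper": 0.5, "x": -0.12, "y": 0, "z": 0.1, "roll": 0},
    {"gripper": 0.5, "x": 0, "y": 0, "z": 0, "roll": 0},
    {"gripper": 1, "x": 0, "y": 0, "z": 0, "roll": 0},
    {"gripper": 1, "x": 0.01, "y": 0, "z": 0, "roll": 0},
    {"gripper": 1, "x": 0.01, "y": 0, "z": 0, "roll": 0}
  ]
}}

```text
time: 5.52
tool_pos: [459.1, -6.1, 133.7]
tool_rot: [[0.006, -0.077, 0.997], [0.02, 0.997, 0.077], [-1.0, 0.02, 0.007]]
contact_force: [-1.9, -0.3, 6.3]
grip_width: 0.149
```

>>> {"op": "servo_tool", "data": {
  "commands": [
    {"gripper": 1, "x": 0.01, "y": 0, "z": 0, "roll": 0},
    {"gripper": 1, "x": 0.01, "y": 0, "z": 0, "roll": 0},
    {"gripper": 1, "x": 0.01, "y": 0, "z": 0, "roll": 0},
    {"gripper": 1, "x": 0.01, "y": 0, "z": 0, "roll": 0},
    {"gripper": 1, "x": 0.01, "y": 0, "z": 0, "roll": 0}
  ]
}}

```text
time: 5.93
tool_pos: [459.6, -5.9, 133.7]
tool_rot: [[0.006, -0.076, 0.997], [0.018, 0.997, 0.075], [-1.0, 0.018, 0.008]]
contact_force: [-1.1, 0.2, 6.3]
grip_width: 0.146
```

>>> {"op": "servo_tool", "data": {
  "commands": [
    {"gripper": 1, "x": 0, "y": 0, "z": 0.5, "roll": 0},
    {"gripper": 1, "x": 0, "y": 0, "z": 0.5, "roll": 0},
    {"gripper": 1, "x": 0, "y": 0, "z": 0.5, "roll": 0},
    {"gripper": 1, "x": 0, "y": 0, "z": 0.5, "roll": 0},
    {"gripper": 1, "x": 0, "y": 0, "z": 0.5, "roll": 0}
  ]
}}

```text
time: 6.35
tool_pos: [555.0, 1.4, 133.7]
tool_rot: [[-0.005, -0.075, 0.997], [0.014, 0.997, 0.075], [-1.0, 0.014, -0.004]]
contact_force: [-3.9, -0.1, 5.5]
grip_width: 0.146
```

>>> {"op": "servo_tool", "data": {
  "commands": [
    {"gripper": 1, "x": 0, "y": 0, "z": 0.5, "roll": 0},
    {"gripper": 1, "x": 0, "y": 0, "z": 0.5, "roll": 0},
    {"gripper": 1, "x": 0, "y": 0, "z": 0.5, "roll": 0},
    {"gripper": 1, "x": 0, "y": 0, "z": 0.3, "roll": 0},
    {"gripper": 1, "x": 0, "y": 0, "z": 0, "roll": 0}
  ]
}}

```text
time: 6.77
tool_pos: [632.5, 7.1, 133.8]
tool_rot: [[-0.004, -0.074, 0.997], [0.014, 0.997, 0.074], [-1.0, 0.015, -0.003]]
contact_force: [2.0, -2.1, -0.2]
grip_width: 0.146
```

>>> {"op": "servo_tool", "data": {
  "commands": [
    {"gripper": 1, "x": 0, "y": 0, "z": 0.35, "roll": 0},
    {"gripper": 1, "x": 0, "y": 0, "z": 0.35, "roll": 0},
    {"gripper": 1, "x": 0, "y": 0, "z": 0.35, "roll": 0},
    {"gripper": 1, "x": 0, "y": 0, "z": 0.2, "roll": 0},
    {"gripper": 1, "x": 0, "y": 0, "z": 0.15, "roll": 0}
  ]
}}

```text
time: 7.18
tool_pos: [679.2, 10.7, 133.6]
tool_rot: [[-0.027, -0.074, 0.997], [0.009, 0.997, 0.074], [-1.0, 0.011, -0.026]]
contact_force: [-29.9, -5.2, 27.0]
grip_width: 0.145
```

>>> {"op": "servo_tool", "data": {
  "commands": [
    {"gripper": 1, "x": 0, "y": 0, "z": 0.15, "roll": 0},
    {"gripper": 1, "x": 0, "y": 0, "z": 0.15, "roll": 0},
    {"gripper": 1, "x": 0, "y": 0, "z": 0.15, "roll": 0},
    {"gripper": 1, "x": 0, "y": 0, "z": 0.15, "roll": 0},
    {"gripper": 1, "x": 0, "y": 0, "z": 0.15, "roll": 0}
  ]
}}

```text
time: 7.6
tool_pos: [682.9, 11.7, 133.3]
tool_rot: [[-0.086, -0.078, 0.993], [-0.007, 0.997, 0.078], [-0.996, 0.0, -0.087]]
contact_force: [-20.1, -3.3, 15.6]
grip_width: 0.152
```

>>> {"op": "servo_tool", "data": {
  "commands": [
    {"gripper": 0.5, "x": 0, "y": 0, "z": 0, "roll": 0},
    {"gripper": 0.5, "x": 0, "y": 0, "z": 0, "roll": 0},
    {"gripper": 0.5, "x": 0, "y": 0, "z": 0, "roll": 0},
    {"gripper": 0.5, "x": 0, "y": 0, "z": 0, "roll": 0},
    {"gripper": 0.5, "x": -0.3, "y": 0, "z": 0, "roll": 0}
  ]
}}

```text
time: 8.02
tool_pos: [679.0, 11.0, 142.5]
tool_rot: [[-0.095, -0.08, 0.992], [-0.009, 0.997, 0.079], [-0.995, -0.001, -0.095]]
contact_force: [-0.6, -0.4, -1.1]
grip_width: 0.503
```

>>> {"op": "servo_tool", "data": {
  "commands": [
    {"gripper": 0.5, "x": -0.5, "y": 0, "z": 0, "roll": 0},
    {"gripper": 0.5, "x": -0.5, "y": 0, "z": 0, "roll": 0},
    {"gripper": 0.5, "x": -0.5, "y": 0, "z": 0, "roll": 0},
    {"gripper": 0.3, "x": -0.5, "y": 0, "z": 0, "roll": 0},
    {"gripper": 0.3, "x": -0.5, "y": 0, "z": 0, "roll": 0}
  ]
}}

```text
time: 8.43
tool_pos: [688.0, 11.5, 245.9]
tool_rot: [[-0.098, -0.08, 0.992], [-0.007, 0.997, 0.079], [-0.995, 0.001, -0.099]]
contact_force: [-0.2, -0.5, 0.3]
grip_width: 0.699
```

>>> {"op": "servo_tool", "data": {
  "commands": [
    {"gripper": 0, "x": 0, "y": -0.45, "z": -0.7, "roll": 0},
    {"gripper": 0, "x": 0, "y": -0.45, "z": -0.7, "roll": 0},
    {"gripper": 0, "x": 0, "y": -0.45, "z": -0.7, "roll": 0},
    {"gripper": 0, "x": 0, "y": -0.45, "z": -0.7, "roll": 0},
    {"gripper": 0, "x": 0, "y": -0.45, "z": -0.7, "roll": 0}
  ]
}}

```text
time: 8.85
tool_pos: [561.2, -82.2, 269.4]
tool_rot: [[-0.076, -0.09, 0.993], [-0.0, 0.996, 0.091], [-0.997, 0.007, -0.076]]
contact_force: [0.4, -0.3, -0.1]
grip_width: 1.002
```

>>> {"op": "servo_tool", "data": {
  "commands": [
    {"gripper": 0, "x": 0, "y": -0.8, "z": -0.5, "roll": 0},
    {"gripper": 0, "x": 0, "y": -0.8, "z": -0.5, "roll": 0},
    {"gripper": 0, "x": 0, "y": -0.8, "z": -0.5, "roll": 0},
    {"gripper": 0, "x": 0, "y": -0.4, "z": -0.3, "roll": 0},
    {"gripper": 0, "x": 0, "y": -0.2, "z": 0, "roll": 0}
  ]
}}

```text
time: 9.27
tool_pos: [493.7, -215.7, 279.7]
tool_rot: [[-0.074, -0.09, 0.993], [-0.008, 0.996, 0.089], [-0.997, -0.001, -0.074]]
contact_force: [-0.3, -0.9, 0.2]
grip_width: 1.005
```

Run:
```python
from h import *
o=ctrl.get_obs();print(np.round(o['joints'],2))
p,d=look(save='top1')
np.save('pics/top1.npy',d)
cv2.imwrite('pics/crop1.png',cv2.resize(p[60:260,160:420],None,fx=3,fy=3,interpolation=cv2.INTER_CUBIC))
```

```text
[ 1.05  0.48 -0.91  1.8   0.44  1.15  0.07]
{'px': [138, 144], 'c': (743.5, 455.6), 'L': 205.0, 'W': 114.2, 'ang': -21.1, 'z': 31.2, 'bgr': [50, 55, 58]}
{'px': [468, 132], 'c': (761.1, -575.7), 'L': 77.4, 'W': 55.2, 'ang': 7.6, 'z': 21.7, 'bgr': [41, 69, 86]}
{'px': [76, 144], 'c': (701.9, 614.9), 'L': 147.0, 'W': 17.7, 'ang': 69.4, 'z': 32.9, 'bgr': [64, 70, 75]}
{'px': [195, 155], 'c': (670.0, 261.6), 'L': 70.9, 'W': 69.2, 'ang': 2.6, 'z': 27.6, 'bgr': [51, 56, 59]}
{'px': [281, 159], 'c': (659.6, 7.0), 'L': 264.3, 'W': 19.6, 'ang': -88.7, 'z': 30.2, 'bgr': [45, 49, 52]}
{'px': [304, 164], 'c': (646.6, -65.0), 'L': 54.7, 'W': 10.7, 'ang': -84.9, 'z': 21.5, 'bgr': [82, 89, 95]}
{'px': [319, 173], 'c': (614.4, -111.2), 'L': 75.7, 'W': 32.8, 'ang': -1.2, 'z': 21.8, 'bgr': [79, 86, 92]}
{'px': [129, 178], 'c': (596.3, 454.3), 'L': 47.4, 'W': 25.6, 'ang': -37.8, 'z': 31.1, 'bgr': [57, 66, 71]}
{'px': [241, 183], 'c': (578.8, 121.4), 'L': 87.9, 'W': 24.8, 'ang': -3.0, 'z': 21.5, 'bgr': [66, 72, 77]}
{'px': [291, 184], 'c': (581.2, -29.4), 'L': 48.4, 'W': 19.3, 'ang': -84.2, 'z': 21.8, '
[... 1150 characters left out ...]
W': 36.2, 'ang': 87.2, 'z': 29.3, 'bgr': [76, 82, 87]}
{'px': [276, 236], 'c': (424.1, 13.6), 'L': 129.3, 'W': 4.4, 'ang': -85.2, 'z': 31.1, 'bgr': [53, 58, 62]}
{'px': [79, 261], 'c': (350.1, 571.4), 'L': 118.9, 'W': 12.3, 'ang': -5.7, 'z': 29.4, 'bgr': [28, 36, 50]}
{'px': [161, 249], 'c': (386.4, 344.0), 'L': 59.9, 'W': 37.9, 'ang': -81.4, 'z': 28.9, 'bgr': [87, 98, 46]}
{'px': [379, 253], 'c': (378.9, -274.8), 'L': 108.7, 'W': 37.1, 'ang': -89.7, 'z': 29.4, 'bgr': [91, 98, 103]}
{'px': [202, 271], 'c': (323.1, 226.5), 'L': 60.2, 'W': 37.5, 'ang': 60.1, 'z': 28.9, 'bgr': [49, 91, 50]}
{'px': [281, 375], 'c': (38.6, -0.1), 'L': 150.6, 'W': 79.5, 'ang': 88.3, 'z': 25.4, 'bgr': [58, 69, 75]}
```

View pics/crop1.png

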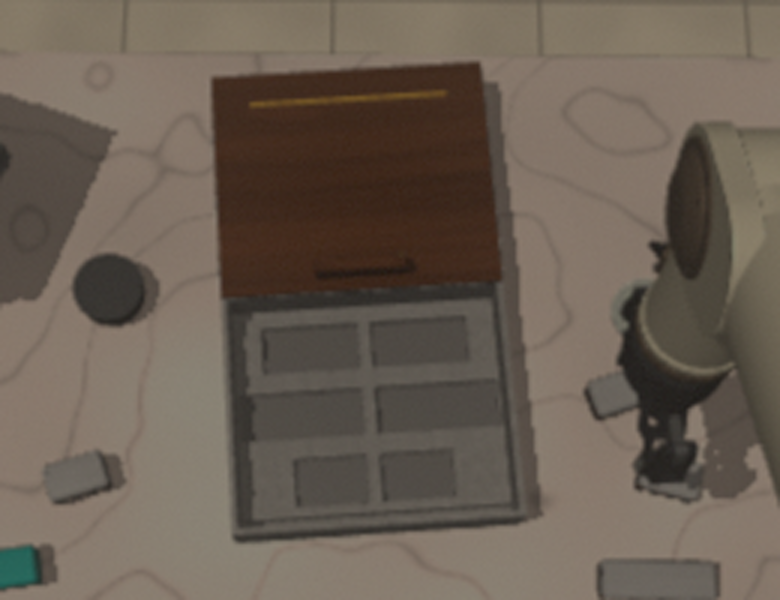

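Crop shows the case open and empty. The near row is short (pockets at crop (330,481) and (417,474)), the middle row is long ((308,415) and (437,407)) and the far row is medium. Now to measure the pocket centres.

Run:
```python
from h import *
p=cv2.imread('pics/top1.png');d=np.load('pics/top1.npy')
P=cloud('top',d)
print('floor heights',[np.round(np.median(P[y-2:y+3,x-2:x+3,2]),1) for x,y in((270,220),(299,218),(262,198),(306,196))])
for b in blobs('top',p,d,10,17.5,60):
    if 420<b['c'][0]<660 and abs(b['c'][1])<150: print(b)
g=cv2.cvtColor(p,cv2.COLOR_BGR2GRAY)
m=((g<np.median(g[195:215,281:284])-8)).astype(np.uint8);m[:160]=0;m[233:]=0;m[:,:238]=0;m[:,330:]=0
k,l,s,c=cv2.connectedComponentsWithStats(m,connectivity=4)
for i in range(1,k):
    if s[i,4]>100:
        w=ray('top',np.argwhere(l==i)[:,::-1],14)[:,:2].astype(np.float32);print(s[i],cv2.minAreaRect(w))
```

```text
floor heights [np.float64(11.0), np.float64(10.4), np.float64(11.8), np.float64(12.5)]
{'px': [280, 174], 'c': (609.0, 6.8), 'L': 218.0, 'W': 67.9, 'ang': -86.6, 'z': 12.5, 'bgr': [67, 73, 78]}
{'px': [305, 195], 'c': (546.9, -70.4), 'L': 125.6, 'W': 70.4, 'ang': 88.7, 'z': 12.6, 'bgr': [68, 74, 79]}
{'px': [260, 198], 'c': (541.4, 64.8), 'L': 134.0, 'W': 55.4, 'ang': -89.6, 'z': 12.8, 'bgr': [67, 73, 78]}
{'px': [269, 219], 'c': (479.4, 37.3), 'L': 79.1, 'W': 57.0, 'ang': -89.6, 'z': 12.7, 'bgr': [70, 76, 81]}
{'px': [298, 218], 'c': (476.2, -46.6), 'L': 74.7, 'W': 63.3, 'ang': -86.5, 'z': 12.7, 'bgr': [70, 75, 80]}
[ 238  160   76   73 1200] ((549.82763671875, 19.993209838867188), (221.69598388671875, 227.8096923828125), 0.428368479013443)
[284 160  46  61 839] ((570.1939697265625, -72.32008361816406), (134.41329956054688, 186.0994873046875), 88.6217269897461)
[283 165  34  18 520] ((619.3400268554688, -50.744564056396484), (49.8101806640625, 99.58881378173828), 4.386691093444824)
[246 167  35  18 523] ((610.926025390625, 58.3544921875), (50.178855895996094, 100.78374481201172), 4.440264701843262)
[286 209  26  19 408] ((482.1288757324219, -48.48085403442383), (50.25196838378906, 74.16421508789062), 5.413104057312012)
[257 211  26  18 412] ((475.6329345703125, 36.17441177368164), (49.61027908325195, 73.75135040283203), 4.293404579162598)
[254 227  76   6 128] ((443.72369384765625, -27.572113037109375), (6.094522476196289, 219.40695190429688), 4.2308783531188965)
```

>>> {"op": "servo_tool", "data": {
  "commands": [
    {"gripper": 0, "x": 0, "y": -0.3, "z": -0.6, "roll": 0},
    {"gripper": 0, "x": 0, "y": -0.3, "z": -0.6, "roll": 0},
    {"gripper": 0, "x": 0, "y": -0.3, "z": -0.6, "roll": 0.4},
    {"gripper": 0, "x": 0, "y": -0.3, "z": -0.6, "roll": 0.4},
    {"gripper": 0, "x": 0, "y": 0, "z": -0.3, "roll": 0}
  ]
}}

```text
time: 9.73
tool_pos: [397.2, -268.5, 290.4]
tool_rot: [[-0.06, -0.012, 0.998], [-0.006, 1.0, 0.011], [-0.998, -0.006, -0.06]]
contact_force: [0.4, -0.6, -0.3]
grip_width: 1.001
```

>>> {"op": "servo_tool", "data": {
  "commands": [
    {"gripper": 0, "x": 0.6, "y": 0, "z": 0, "roll": 0},
    {"gripper": 0, "x": 0.6, "y": 0, "z": 0, "roll": 0},
    {"gripper": 0, "x": 0.6, "y": 0, "z": 0, "roll": 0},
    {"gripper": 0, "x": 0.6, "y": 0, "z": 0, "roll": 0},
    {"gripper": 0, "x": 0.3, "y": 0, "z": 0, "roll": 0}
  ]
}}

```text
time: 10.15
tool_pos: [398.1, -267.5, 185.9]
tool_rot: [[-0.047, -0.016, 0.999], [-0.016, 1.0, 0.015], [-0.999, -0.015, -0.047]]
contact_force: [-0.2, -0.4, -0.1]
grip_width: 0.998
```

>>> {"op": "servo_tool", "data": {
  "commands": [
    {"gripper": 0, "x": 0, "y": 0, "z": 0, "roll": 0},
    {"gripper": 0, "x": 0, "y": 0, "z": 0, "roll": 0},
    {"gripper": 0, "x": 0, "y": 0, "z": 0, "roll": 0},
    {"gripper": 0, "x": 0, "y": 0, "z": 0, "roll": 0},
    {"gripper": 0, "x": 0, "y": 0, "z": 0, "roll": 0}
  ]
}}

```text
time: 10.57
tool_pos: [402.6, -263.7, 187.4]
tool_rot: [[-0.044, -0.023, 0.999], [-0.014, 1.0, 0.022], [-0.999, -0.013, -0.044]]
contact_force: [0.3, 0.4, 0.4]
grip_width: 1.0
```

>>> {"op": "servo_tool", "data": {
  "commands": [
    {"gripper": 0, "x": 0, "y": 0, "z": 0, "roll": 0},
    {"gripper": 0, "x": 0, "y": 0, "z": 0, "roll": 0},
    {"gripper": 0, "x": 0, "y": 0, "z": 0, "roll": 0},
    {"gripper": 0, "x": 0, "y": 0, "z": 0, "roll": 0},
    {"gripper": 0, "x": 0, "y": 0, "z": 0, "roll": 0}
  ]
}}

```text
time: 10.98
tool_pos: [404.0, -265.1, 190.2]
tool_rot: [[-0.04, -0.022, 0.999], [-0.018, 1.0, 0.021], [-0.999, -0.017, -0.04]]
contact_force: [-0.0, 0.8, -0.8]
grip_width: 0.999
```

>>> {"op": "servo_tool", "data": {
  "commands": [
    {"gripper": 0, "x": 0.4, "y": -0.1, "z": -0.3, "roll": 0.2},
    {"gripper": 0, "x": 0.4, "y": -0.1, "z": -0.2, "roll": 0},
    {"gripper": 0, "x": 0.4, "y": 0, "z": 0, "roll": 0},
    {"gripper": 0, "x": 0.4, "y": 0, "z": 0, "roll": 0},
    {"gripper": 0, "x": 0.1, "y": 0, "z": 0, "roll": 0}
  ]
}}

```text
time: 11.4
tool_pos: [382.1, -276.7, 123.0]
tool_rot: [[-0.036, 0.002, 0.999], [-0.022, 1.0, -0.002], [-0.999, -0.023, -0.036]]
contact_force: [-0.2, 0.2, -0.2]
grip_width: 1.002
```

>>> {"op": "servo_tool", "data": {
  "commands": [
    {"gripper": 0, "x": 0, "y": 0, "z": 0, "roll": 0},
    {"gripper": 0, "x": 0, "y": 0, "z": 0, "roll": 0},
    {"gripper": 0, "x": 0, "y": 0, "z": 0, "roll": 0},
    {"gripper": 0, "x": 0, "y": 0, "z": 0, "roll": 0},
    {"gripper": 0, "x": 0, "y": 0, "z": 0, "roll": 0}
  ]
}}

```text
time: 11.82
tool_pos: [383.0, -276.5, 124.1]
tool_rot: [[-0.035, 0.001, 0.999], [-0.022, 1.0, -0.002], [-0.999, -0.022, -0.035]]
contact_force: [-0.2, -0.1, 0.8]
grip_width: 0.997
```

>>> {"op": "servo_tool", "data": {
  "commands": [
    {"gripper": 0, "x": 0.4, "y": 0.1, "z": 0, "roll": 0},
    {"gripper": 0, "x": 0.4, "y": 0, "z": 0, "roll": 0},
    {"gripper": 0, "x": 0.2, "y": 0, "z": 0, "roll": 0},
    {"gripper": 0, "x": 0, "y": 0, "z": 0, "roll": 0},
    {"gripper": 0, "x": 0, "y": 0, "z": 0, "roll": 0}
  ]
}}

```text
time: 12.23
tool_pos: [384.6, -275.2, 86.2]
tool_rot: [[-0.029, 0.001, 1.0], [-0.027, 1.0, -0.002], [-0.999, -0.027, -0.029]]
contact_force: [-1.0, 0.5, -0.1]
grip_width: 1.0
```

>>> {"op": "servo_tool", "data": {
  "commands": [
    {"gripper": 1, "x": 0, "y": 0, "z": 0, "roll": 0},
    {"gripper": 1, "x": 0, "y": 0, "z": 0, "roll": 0},
    {"gripper": 1, "x": 0, "y": 0, "z": 0, "roll": 0},
    {"gripper": 1, "x": 0, "y": 0, "z": 0, "roll": 0},
    {"gripper": 1, "x": 0, "y": 0, "z": 0, "roll": 0}
  ]
}}

```text
time: 12.65
tool_pos: [385.3, -275.9, 88.8]
tool_rot: [[-0.028, 0.002, 1.0], [-0.029, 1.0, -0.002], [-0.999, -0.03, -0.028]]
contact_force: [-0.8, -0.6, -1.8]
grip_width: 0.426
```

>>> {"op": "servo_tool", "data": {
  "commands": [
    {"gripper": 1, "x": -0.3, "y": 0, "z": 0, "roll": 0},
    {"gripper": 1, "x": -0.6, "y": 0, "z": 0, "roll": 0},
    {"gripper": 1, "x": -0.6, "y": 0, "z": 0, "roll": -0.4},
    {"gripper": 1, "x": -0.6, "y": 0, "z": 0, "roll": -0.4},
    {"gripper": 1, "x": -0.3, "y": 0, "z": 0, "roll": 0}
  ]
}}

```text
time: 13.07
tool_pos: [385.2, -271.0, 184.9]
tool_rot: [[-0.035, -0.087, 0.996], [-0.023, 0.996, 0.086], [-0.999, -0.02, -0.037]]
contact_force: [-0.0, -0.5, -3.3]
grip_width: 0.426
```

>>> {"op": "servo_tool", "data": {
  "commands": [
    {"gripper": 1, "x": 0, "y": 0.46, "z": 0.44, "roll": 0},
    {"gripper": 1, "x": 0, "y": 0.46, "z": 0.44, "roll": 0},
    {"gripper": 1, "x": 0, "y": 0.46, "z": 0.44, "roll": 0},
    {"gripper": 1, "x": 0, "y": 0.46, "z": 0.44, "roll": 0},
    {"gripper": 1, "x": 0, "y": 0.46, "z": 0.44, "roll": 0}
  ]
}}

```text
time: 13.48
tool_pos: [464.2, -177.9, 182.7]
tool_rot: [[-0.034, -0.07, 0.997], [-0.031, 0.997, 0.069], [-0.999, -0.029, -0.036]]
contact_force: [0.0, -0.0, -3.0]
grip_width: 0.43
```

>>> {"op": "servo_tool", "data": {
  "commands": [
    {"gripper": 1, "x": 0, "y": 0.46, "z": 0.44, "roll": 0},
    {"gripper": 1, "x": 0, "y": 0.46, "z": 0.44, "roll": 0},
    {"gripper": 1, "x": 0, "y": 0.46, "z": 0.44, "roll": 0},
    {"gripper": 1, "x": 0, "y": 0.46, "z": 0.44, "roll": 0},
    {"gripper": 1, "x": 0, "y": 0.2, "z": 0.2, "roll": 0}
  ]
}}

```text
time: 13.9
tool_pos: [539.8, -84.2, 176.8]
tool_rot: [[-0.034, -0.072, 0.997], [-0.029, 0.997, 0.071], [-0.999, -0.027, -0.036]]
contact_force: [0.0, 0.1, -2.0]
grip_width: 0.423
```

>>> {"op": "servo_tool", "data": {
  "commands": [
    {"gripper": 1, "x": 0, "y": 0, "z": 0, "roll": 0},
    {"gripper": 1, "x": 0, "y": 0, "z": 0, "roll": 0},
    {"gripper": 1, "x": 0, "y": 0, "z": 0, "roll": 0},
    {"gripper": 1, "x": 0, "y": 0, "z": 0, "roll": 0},
    {"gripper": 1, "x": 0, "y": 0, "z": 0, "roll": 0}
  ]
}}

```text
time: 14.32
tool_pos: [538.8, -83.0, 175.8]
tool_rot: [[-0.036, -0.075, 0.997], [-0.028, 0.997, 0.074], [-0.999, -0.026, -0.038]]
contact_force: [-0.4, 0.6, -3.0]
grip_width: 0.426
```

>>> {"op": "servo_tool", "data": {
  "commands": [
    {"gripper": 1, "x": 0.2, "y": 0.18, "z": 0.25, "roll": 0},
    {"gripper": 1, "x": 0.3, "y": 0.18, "z": 0.25, "roll": 0},
    {"gripper": 1, "x": 0.3, "y": 0, "z": 0, "roll": 0},
    {"gripper": 1, "x": 0, "y": 0, "z": 0, "roll": 0},
    {"gripper": 1, "x": 0, "y": 0, "z": 0, "roll": 0}
  ]
}}

```text
time: 14.73
tool_pos: [554.1, -75.5, 141.4]
tool_rot: [[-0.038, -0.065, 0.997], [-0.033, 0.997, 0.064], [-0.999, -0.03, -0.04]]
contact_force: [-0.2, -0.1, -2.6]
grip_width: 0.421
```

Run:
```python
from h import *
st()
p,d=camera('scene');cv2.imwrite('pics/s2.png',cv2.resize(p[160:320,150:370],None,fx=3.4,fy=3.4,interpolation=cv2.INTER_CUBIC))
p,d=look(15,100);cv2.imwrite('pics/t2.png',p)
```

```text
14.73 [554.1, -75.5, 141.4] [[-0.038, -0.065, 0.997], [-0.033, 0.997, 0.064], [-0.999, -0.03, -0.04]] [-0.2, -0.1, -2.6] 0.421
{'px': [274, 152], 'c': (659.1, 8.0), 'L': 481.6, 'W': 278.9, 'ang': 4.2, 'z': 53.9, 'bgr': [49, 60, 74]}
{'px': [125, 146], 'c': (764.4, 511.2), 'L': 309.1, 'W': 263.6, 'ang': 56.7, 'z': 31.9, 'bgr': [54, 60, 66]}
{'px': [459, 129], 'c': (765.4, -543.8), 'L': 118.9, 'W': 84.5, 'ang': 43.4, 'z': 20.3, 'bgr': [43, 82, 107]}
{'px': [195, 155], 'c': (670.0, 262.0), 'L': 73.0, 'W': 69.9, 'ang': 34.6, 'z': 27.3, 'bgr': [52, 56, 60]}
{'px': [506, 192], 'c': (556.9, -650.4), 'L': 227.7, 'W': 152.8, 'ang': -78.6, 'z': 45.1, 'bgr': [48, 66, 45]}
{'px': [443, 173], 'c': (603.5, -465.9), 'L': 86.5, 'W': 54.3, 'ang': -46.3, 'z': 59.5, 'bgr': [82, 92, 95]}
{'px': [453, 209], 'c': (507.4, -497.5), 'L': 92.9, 'W': 30.0, 'ang': 44.4, 'z': 37.1, 'bgr': [101, 117, 126]}
{'px': [120, 219], 'c': (463.8, 452.7), 'L': 101.9, 'W': 73.1, 'ang': 61.6, 'z': 80.1, 'bgr': [76, 84, 91]}
{'px': [185, 218], 'c': (475.7, 283.0), 'L': 60.1, 'W': 38.9, 'ang': -70.5, 'z': 28.9, 'bgr': [92, 99, 105]}
{'px': [41, 255], 'c': (358.2, 654.7), 'L': 240.9, 'W': 120.2, 'ang': 84.3, 'z': 88.9, 'bgr': [37, 64, 101]}
{'px': [161, 249], 'c': (386.2, 344.1), 'L': 60.0, 'W': 38.3, 'ang': -81.4, 'z': 28.6, 'bgr': [88, 98, 47]}
{'px': [202, 271], 'c': (323.1, 226.5), 'L': 60.4, 'W': 37.5, 'ang': 60.1, 'z': 28.9, 'bgr': [50, 91, 51]}
{'px': [277, 375], 'c': (44.5, 18.4), 'L': 167.4, 'W': 78.2, 'ang': -66.7, 'z': 28.6, 'bgr': [64, 76, 82]}
```

View pics/s2.png

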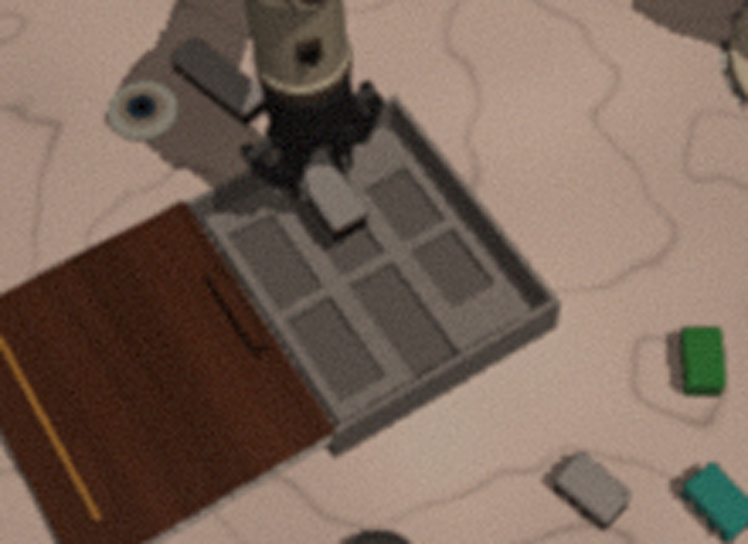

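>>> {"op": "servo_tool", "data": {
  "commands": [
    {"gripper": 1, "x": 0.15, "y": 0.2, "z": 0.06, "roll": -0.1},
    {"gripper": 1, "x": 0.2, "y": 0, "z": 0, "roll": 0},
    {"gripper": 1, "x": 0, "y": 0, "z": 0, "roll": 0},
    {"gripper": 1, "x": 0, "y": 0, "z": 0, "roll": 0},
    {"gripper": 1, "x": 0, "y": 0, "z": 0, "roll": 0}
  ]
}}

```text
time: 15.25
tool_pos: [555.2, -68.4, 127.1]
tool_rot: [[-0.037, -0.075, 0.996], [-0.034, 0.997, 0.074], [-0.999, -0.031, -0.04]]
contact_force: [0.5, 0.0, -1.7]
grip_width: 0.425
```

>>> {"op": "servo_tool", "data": {
  "commands": [
    {"gripper": 1, "x": 0.2, "y": 0, "z": 0, "roll": 0},
    {"gripper": 1, "x": 0.2, "y": 0, "z": 0, "roll": 0},
    {"gripper": 1, "x": 0.15, "y": 0, "z": 0, "roll": 0},
    {"gripper": 1, "x": 0, "y": 0, "z": 0, "roll": 0},
    {"gripper": 1, "x": 0, "y": 0, "z": 0, "roll": 0}
  ]
}}

```text
time: 15.67
tool_pos: [554.4, -69.5, 102.9]
tool_rot: [[-0.037, -0.075, 0.996], [-0.035, 0.997, 0.074], [-0.999, -0.032, -0.039]]
contact_force: [0.6, 0.4, -3.0]
grip_width: 0.426
```

>>> {"op": "servo_tool", "data": {
  "commands": [
    {"gripper": 1, "x": 0.05, "y": 0, "z": 0, "roll": 0},
    {"gripper": 1, "x": 0.03, "y": 0, "z": 0, "roll": 0},
    {"gripper": 0.4, "x": 0, "y": 0, "z": 0, "roll": 0},
    {"gripper": 0.4, "x": 0, "y": 0, "z": 0, "roll": 0},
    {"gripper": 0.4, "x": 0, "y": 0, "z": 0, "roll": 0}
  ]
}}

```text
time: 16.08
tool_pos: [555.7, -69.3, 102.3]
tool_rot: [[-0.035, -0.075, 0.997], [-0.036, 0.997, 0.074], [-0.999, -0.034, -0.037]]
contact_force: [-0.2, -0.7, 0.4]
grip_width: 0.598
```

>>> {"op": "servo_tool", "data": {
  "commands": [
    {"gripper": 0.4, "x": -0.2, "y": 0, "z": 0, "roll": 0},
    {"gripper": 0.4, "x": -0.5, "y": 0, "z": 0, "roll": 0},
    {"gripper": 0.4, "x": -0.5, "y": 0, "z": 0, "roll": 0},
    {"gripper": 0.4, "x": -0.5, "y": 0, "z": 0, "roll": 0},
    {"gripper": 0, "x": -0.5, "y": 0, "z": 0, "roll": 0}
  ]
}}

```text
time: 16.5
tool_pos: [556.4, -65.7, 190.9]
tool_rot: [[-0.042, -0.076, 0.996], [-0.034, 0.997, 0.075], [-0.999, -0.031, -0.045]]
contact_force: [-0.2, 0.3, -0.5]
grip_width: 0.723
```

>>> {"op": "servo_tool", "data": {
  "commands": [
    {"gripper": 0.35, "x": 0, "y": -0.5, "z": 0, "roll": 0},
    {"gripper": 0.35, "x": 0, "y": -0.6, "z": 0, "roll": 0},
    {"gripper": 0.35, "x": 0, "y": -0.6, "z": 0, "roll": 0},
    {"gripper": 0.35, "x": 0, "y": -0.6, "z": 0, "roll": 0},
    {"gripper": 0.35, "x": 0, "y": -0.6, "z": 0, "roll": 0}
  ]
}}

```text
time: 16.92
tool_pos: [571.0, -175.5, 205.6]
tool_rot: [[-0.027, -0.091, 0.995], [-0.033, 0.995, 0.09], [-0.999, -0.031, -0.03]]
contact_force: [0.3, 0.8, -0.6]
grip_width: 0.653
```

>>> {"op": "servo_tool", "data": {
  "commands": [
    {"gripper": 0.35, "x": 0, "y": -0.6, "z": 0, "roll": 0},
    {"gripper": 0.35, "x": 0, "y": -0.6, "z": 0, "roll": 0},
    {"gripper": 0.35, "x": 0, "y": -0.6, "z": 0, "roll": -0.8},
    {"gripper": 0.35, "x": 0, "y": 0, "z": 0, "roll": -0.8},
    {"gripper": 0.35, "x": 0, "y": 0, "z": 0, "roll": -0.8}
  ]
}}

```text
time: 17.33
tool_pos: [578.0, -259.1, 212.0]
tool_rot: [[-0.024, -0.335, 0.942], [-0.038, 0.942, 0.334], [-0.999, -0.028, -0.035]]
contact_force: [0.7, 0.8, 0.4]
grip_width: 0.65
```

>>> {"op": "servo_tool", "data": {
  "commands": [
    {"gripper": 0.35, "x": 0.4, "y": 0, "z": 0, "roll": 0},
    {"gripper": 0.35, "x": 0.4, "y": 0, "z": 0, "roll": 0},
    {"gripper": 0.35, "x": 0.2, "y": 0, "z": 0, "roll": 0},
    {"gripper": 0.35, "x": 0, "y": 0, "z": 0, "roll": 0},
    {"gripper": 0.35, "x": 0, "y": 0, "z": 0, "roll": 0}
  ]
}}

```text
time: 17.75
tool_pos: [576.3, -262.0, 168.8]
tool_rot: [[-0.024, -0.331, 0.943], [-0.038, 0.943, 0.33], [-0.999, -0.028, -0.035]]
contact_force: [0.1, 0.0, -0.6]
grip_width: 0.65
```

Run:
```python
from h import *
st()
p,d=camera('scene');cv2.imwrite('pics/s3.png',p);np.save('pics/s3.npy',d)
for b in blobs('scene',p,d,20,48):
  if b['W']<60 and abs(b['c'][1])<320: print(b)
print('top')
p,d=camera('top');cv2.imwrite('pics/t3.png',p)
for b in blobs('top',p,d,22,48):
  if b['W']<60 and abs(b['c'][1])<320 and b['c'][0]>200: print(b)
print(ray('top',[375,163],11),ray('top',[375,163],0))
```

```text
17.75 [576.3, -262.0, 168.8] [[-0.024, -0.331, 0.943], [-0.038, 0.943, 0.33], [-0.999, -0.028, -0.035]] [0.1, 0.0, -0.6] 0.65
{'px': [537, 145], 'c': (-527.9, 142.9), 'L': 252.9, 'W': 41.1, 'ang': 84.3, 'z': 33.1, 'bgr': [15, 26, 38]}
{'px': [236, 168], 'c': (480.4, -287.3), 'L': 67.3, 'W': 37.2, 'ang': 76.0, 'z': 29.9, 'bgr': [100, 108, 120]}
{'px': [215, 183], 'c': (572.8, -266.3), 'L': 112.7, 'W': 39.0, 'ang': -71.0, 'z': 30.2, 'bgr': [96, 104, 114]}
{'px': [283, 226], 'c': (448.5, -4.5), 'L': 41.8, 'W': 32.2, 'ang': 61.0, 'z': 21.9, 'bgr': [87, 95, 105]}
{'px': [357, 265], 'c': (323.7, 229.7), 'L': 61.2, 'W': 38.0, 'ang': 60.5, 'z': 29.6, 'bgr': [45, 93, 48]}
{'px': [324, 303], 'c': (476.1, 286.6), 'L': 59.2, 'W': 38.6, 'ang': -72.0, 'z': 29.9, 'bgr': [100, 108, 119]}
{'px': [192, 322], 'c': (824.2, 162.5), 'L': 113.4, 'W': 12.2, 'ang': 7.9, 'z': 43.9, 'bgr': [104, 115, 131]}
top
{'px': [368, 189], 'c': (567.5, -255.5), 'L': 78.8, 'W': 38.1, 'ang': -70.8, 'z': 29.5, 'bgr': [89, 96, 101]}
{'px': [306, 193], 'c': (551.7, -70.7), 'L': 111.2, 'W': 42.4, 'ang': -85.9, 'z': 41.5, 'bgr': [87, 93, 98]}
{'px': [184, 218], 'c': (475.5, 283.1), 'L': 59.5, 'W': 38.1, 'ang': -71.8, 'z': 29.1, 'bgr': [91, 99, 104]}
{'px': [383, 218], 'c': (480.0, -291.6), 'L': 59.8, 'W': 38.5, 'ang': 73.9, 'z': 29.7, 'bgr': [89, 96, 102]}
{'px': [318, 233], 'c': (433.9, -102.0), 'L': 92.0, 'W': 8.0, 'ang': -86.2, 'z': 36.8, 'bgr': [61, 66, 70]}
{'px': [269, 236], 'c': (424.6, 39.3), 'L': 179.6, 'W': 10.7, 'ang': -85.9, 'z': 38.0, 'bgr': [63, 68, 73]}
{'px': [201, 271], 'c': (323.2, 226.7), 'L': 59.8, 'W': 37.5, 'ang': 60.1, 'z': 29.2, 'bgr': [49, 90, 50]}
[[ 654.3729985  -282.11161169   11.        ]] [[ 658.34517533 -284.91339418    0.        ]]
```

>>> {"op": "servo_tool", "data": {
  "commands": [
    {"gripper": 0.35, "x": 0.4, "y": -0.06, "z": 0, "roll": 0},
    {"gripper": 0.35, "x": 0.4, "y": 0, "z": 0, "roll": 0},
    {"gripper": 0.35, "x": 0.4, "y": 0, "z": 0, "roll": 0},
    {"gripper": 0.35, "x": 0.2, "y": 0, "z": 0, "roll": 0},
    {"gripper": 0.35, "x": 0, "y": 0, "z": 0, "roll": 0}
  ]
}}

```text
time: 18.27
tool_pos: [577.4, -265.9, 109.8]
tool_rot: [[-0.02, -0.332, 0.943], [-0.04, 0.943, 0.331], [-0.999, -0.031, -0.032]]
contact_force: [0.2, -0.1, 0.1]
grip_width: 0.648
```

>>> {"op": "servo_tool", "data": {
  "commands": [
    {"gripper": 0.35, "x": 0, "y": 0, "z": 0, "roll": 0},
    {"gripper": 0.35, "x": 0, "y": 0, "z": 0, "roll": 0},
    {"gripper": 0.35, "x": 0, "y": 0, "z": 0, "roll": 0},
    {"gripper": 0.35, "x": 0, "y": 0, "z": 0, "roll": 0},
    {"gripper": 0.35, "x": 0, "y": 0, "z": 0, "roll": 0}
  ]
}}

```text
time: 18.68
tool_pos: [577.4, -265.3, 109.2]
tool_rot: [[-0.021, -0.332, 0.943], [-0.038, 0.943, 0.331], [-0.999, -0.029, -0.033]]
contact_force: [-0.1, 0.2, 0.7]
grip_width: 0.65
```

>>> {"op": "servo_tool", "data": {
  "commands": [
    {"gripper": 0.35, "x": 0.2, "y": 0, "z": -0.08, "roll": 0},
    {"gripper": 0.35, "x": 0.2, "y": 0, "z": 0, "roll": 0},
    {"gripper": 0.35, "x": 0.2, "y": 0, "z": 0, "roll": 0},
    {"gripper": 0.35, "x": 0, "y": 0, "z": 0, "roll": 0},
    {"gripper": 0.35, "x": 0, "y": 0, "z": 0, "roll": 0}
  ]
}}

```text
time: 19.1
tool_pos: [574.0, -268.2, 84.1]
tool_rot: [[-0.019, -0.332, 0.943], [-0.04, 0.943, 0.331], [-0.999, -0.031, -0.031]]
contact_force: [1.4, 0.1, 0.2]
grip_width: 0.65
```

>>> {"op": "servo_tool", "data": {
  "commands": [
    {"gripper": 1, "x": 0, "y": 0, "z": 0, "roll": 0},
    {"gripper": 1, "x": 0, "y": 0, "z": 0, "roll": 0},
    {"gripper": 1, "x": 0, "y": 0, "z": 0, "roll": 0},
    {"gripper": 1, "x": 0, "y": 0, "z": 0, "roll": 0},
    {"gripper": 1, "x": 0, "y": 0, "z": 0, "roll": 0}
  ]
}}

```text
time: 19.52
tool_pos: [574.0, -267.9, 84.1]
tool_rot: [[-0.02, -0.332, 0.943], [-0.04, 0.943, 0.331], [-0.999, -0.031, -0.032]]
contact_force: [0.1, -0.3, -2.1]
grip_width: 0.428
```

>>> {"op": "servo_tool", "data": {
  "commands": [
    {"gripper": 1, "x": -0.4, "y": 0, "z": 0, "roll": 0},
    {"gripper": 1, "x": -0.7, "y": 0, "z": 0, "roll": 0},
    {"gripper": 1, "x": -0.7, "y": 0, "z": 0, "roll": 0},
    {"gripper": 1, "x": -0.7, "y": 0, "z": 0, "roll": 0.5},
    {"gripper": 1, "x": -0.2, "y": 0, "z": 0, "roll": 0.6}
  ]
}}

```text
time: 19.93
tool_pos: [573.7, -261.8, 195.3]
tool_rot: [[-0.028, -0.221, 0.975], [-0.034, 0.975, 0.22], [-0.999, -0.027, -0.035]]
contact_force: [1.6, 1.2, -0.4]
grip_width: 0.425
```

>>> {"op": "servo_tool", "data": {
  "commands": [
    {"gripper": 1, "x": 0, "y": 0, "z": 0, "roll": 0.6},
    {"gripper": 1, "x": 0, "y": 0, "z": 0, "roll": 0.6},
    {"gripper": 1, "x": 0, "y": 0.3, "z": 0, "roll": 0},
    {"gripper": 1, "x": 0, "y": 0.6, "z": 0, "roll": 0},
    {"gripper": 1, "x": 0, "y": 0.6, "z": 0, "roll": 0}
  ]
}}

```text
time: 20.35
tool_pos: [570.7, -206.0, 203.6]
tool_rot: [[-0.017, -0.082, 0.996], [-0.043, 0.996, 0.082], [-0.999, -0.041, -0.021]]
contact_force: [-0.1, 0.2, -1.0]
grip_width: 0.43
```

>>> {"op": "servo_tool", "data": {
  "commands": [
    {"gripper": 1, "x": 0, "y": 0.6, "z": 0, "roll": 0},
    {"gripper": 1, "x": 0, "y": 0.6, "z": 0, "roll": 0},
    {"gripper": 1, "x": 0, "y": 0.6, "z": 0, "roll": 0},
    {"gripper": 1, "x": 0, "y": 0.6, "z": 0, "roll": 0},
    {"gripper": 1, "x": 0, "y": 0.6, "z": 0, "roll": 0}
  ]
}}

```text
time: 20.77
tool_pos: [557.2, -76.4, 201.5]
tool_rot: [[-0.017, -0.095, 0.995], [-0.042, 0.995, 0.094], [-0.999, -0.041, -0.021]]
contact_force: [0.9, 0.6, -1.6]
grip_width: 0.433
```

>>> {"op": "servo_tool", "data": {
  "commands": [
    {"gripper": 1, "x": 0, "y": 0.6, "z": 0, "roll": 0},
    {"gripper": 1, "x": 0, "y": 0.6, "z": 0, "roll": 0},
    {"gripper": 1, "x": 0, "y": 0.6, "z": 0, "roll": 0},
    {"gripper": 1, "x": 0, "y": 0.6, "z": 0, "roll": 0},
    {"gripper": 1, "x": 0, "y": 0.3, "z": 0, "roll": 0}
  ]
}}

```text
time: 21.18
tool_pos: [541.2, 45.1, 199.9]
tool_rot: [[-0.017, -0.115, 0.993], [-0.04, 0.993, 0.114], [-0.999, -0.038, -0.021]]
contact_force: [0.0, 1.1, -0.4]
grip_width: 0.43
```

>>> {"op": "servo_tool", "data": {
  "commands": [
    {"gripper": 1, "x": 0, "y": 0, "z": 0, "roll": 0},
    {"gripper": 1, "x": 0, "y": 0, "z": 0, "roll": 0},
    {"gripper": 1, "x": 0, "y": 0, "z": 0, "roll": 0},
    {"gripper": 1, "x": 0, "y": 0, "z": 0, "roll": 0},
    {"gripper": 1, "x": 0, "y": 0, "z": 0, "roll": 0}
  ]
}}

```text
time: 21.6
tool_pos: [540.0, 46.5, 200.9]
tool_rot: [[-0.017, -0.123, 0.992], [-0.042, 0.992, 0.122], [-0.999, -0.04, -0.022]]
contact_force: [-0.4, -0.7, -1.3]
grip_width: 0.432
```

>>> {"op": "servo_tool", "data": {
  "commands": [
    {"gripper": 1, "x": 0.3, "y": 0.2, "z": 0.06, "roll": 0.25},
    {"gripper": 1, "x": 0.4, "y": 0.2, "z": 0.06, "roll": 0.2},
    {"gripper": 1, "x": 0.4, "y": 0.15, "z": 0.06, "roll": 0},
    {"gripper": 1, "x": 0.4, "y": 0, "z": 0, "roll": 0},
    {"gripper": 1, "x": 0.1, "y": 0, "z": 0, "roll": 0}
  ]
}}

```text
time: 22.02
tool_pos: [547.9, 57.6, 134.8]
tool_rot: [[-0.013, -0.059, 0.998], [-0.046, 0.997, 0.058], [-0.999, -0.045, -0.016]]
contact_force: [-0.4, -0.2, -1.2]
grip_width: 0.432
```

>>> {"op": "servo_tool", "data": {
  "commands": [
    {"gripper": 1, "x": 0, "y": 0, "z": 0, "roll": 0},
    {"gripper": 1, "x": 0, "y": 0, "z": 0, "roll": 0},
    {"gripper": 1, "x": 0, "y": 0, "z": 0, "roll": 0},
    {"gripper": 1, "x": 0, "y": 0, "z": 0, "roll": 0},
    {"gripper": 1, "x": 0, "y": 0, "z": 0, "roll": 0}
  ]
}}

```text
time: 22.43
tool_pos: [548.9, 53.8, 135.6]
tool_rot: [[-0.014, -0.054, 0.998], [-0.047, 0.997, 0.053], [-0.999, -0.046, -0.016]]
contact_force: [0.7, 0.1, -1.2]
grip_width: 0.432
```

>>> {"op": "servo_tool", "data": {
  "commands": [
    {"gripper": 1, "x": 0, "y": 0.22, "z": -0.1, "roll": -0.2},
    {"gripper": 1, "x": 0.1, "y": 0.22, "z": 0, "roll": 0},
    {"gripper": 1, "x": 0.1, "y": 0, "z": 0, "roll": 0},
    {"gripper": 1, "x": 0, "y": 0, "z": 0, "roll": 0},
    {"gripper": 1, "x": 0, "y": 0, "z": 0, "roll": 0}
  ]
}}

```text
time: 22.85
tool_pos: [544.0, 73.6, 128.1]
tool_rot: [[-0.01, -0.078, 0.997], [-0.046, 0.996, 0.077], [-0.999, -0.046, -0.014]]
contact_force: [0.5, -0.3, -0.4]
grip_width: 0.43
```

>>> {"op": "servo_tool", "data": {
  "commands": [
    {"gripper": 1, "x": 0.2, "y": -0.08, "z": -0.02, "roll": 0},
    {"gripper": 1, "x": 0.2, "y": 0, "z": 0, "roll": 0},
    {"gripper": 1, "x": 0.2, "y": 0, "z": 0, "roll": 0},
    {"gripper": 1, "x": 0, "y": 0, "z": 0, "roll": 0},
    {"gripper": 1, "x": 0, "y": 0, "z": 0, "roll": 0}
  ]
}}

```text
time: 23.27
tool_pos: [542.8, 68.2, 100.8]
tool_rot: [[-0.011, -0.077, 0.997], [-0.047, 0.996, 0.077], [-0.999, -0.046, -0.015]]
contact_force: [-0.2, -0.6, -2.5]
grip_width: 0.428
```

>>> {"op": "servo_tool", "data": {
  "commands": [
    {"gripper": 1, "x": 0.07, "y": 0, "z": 0, "roll": 0},
    {"gripper": 1, "x": 0.04, "y": 0, "z": 0, "roll": 0},
    {"gripper": 0.4, "x": 0, "y": 0, "z": 0, "roll": 0},
    {"gripper": 0.4, "x": 0, "y": 0, "z": 0, "roll": 0},
    {"gripper": 0.4, "x": 0, "y": 0, "z": 0, "roll": 0}
  ]
}}

```text
time: 23.68
tool_pos: [543.4, 67.7, 96.4]
tool_rot: [[-0.011, -0.077, 0.997], [-0.047, 0.996, 0.076], [-0.999, -0.046, -0.014]]
contact_force: [-0.7, 0.9, -0.6]
grip_width: 0.603
```

>>> {"op": "servo_tool", "data": {
  "commands": [
    {"gripper": 0.4, "x": -0.2, "y": 0, "z": 0, "roll": 0},
    {"gripper": 0.4, "x": -0.5, "y": 0, "z": 0, "roll": 0},
    {"gripper": 0.4, "x": -0.5, "y": 0, "z": 0, "roll": 0},
    {"gripper": 0.4, "x": -0.5, "y": 0, "z": 0, "roll": 0},
    {"gripper": 0.3, "x": -0.5, "y": 0, "z": 0, "roll": 0}
  ]
}}

```text
time: 24.1
tool_pos: [541.9, 72.1, 186.0]
tool_rot: [[-0.018, -0.078, 0.997], [-0.047, 0.996, 0.077], [-0.999, -0.046, -0.021]]
contact_force: [0.2, 0.2, -0.1]
grip_width: 0.703
```

>>> {"op": "servo_tool", "data": {
  "commands": [
    {"gripper": 0.3, "x": 0, "y": 0.55, "z": -0.12, "roll": 0},
    {"gripper": 0.3, "x": 0, "y": 0.55, "z": -0.12, "roll": 0},
    {"gripper": 0.3, "x": 0, "y": 0.55, "z": -0.12, "roll": 0},
    {"gripper": 0.3, "x": 0, "y": 0.55, "z": -0.12, "roll": 0},
    {"gripper": 0.3, "x": 0, "y": 0.55, "z": -0.12, "roll": 0}
  ]
}}

```text
time: 24.52
tool_pos: [515.7, 178.2, 191.1]
tool_rot: [[-0.002, -0.065, 0.998], [-0.049, 0.997, 0.065], [-0.999, -0.049, -0.005]]
contact_force: [-0.8, 0.8, 0.0]
grip_width: 0.696
```

>>> {"op": "servo_tool", "data": {
  "commands": [
    {"gripper": 0.3, "x": 0, "y": 0.55, "z": -0.12, "roll": 0},
    {"gripper": 0.3, "x": 0, "y": 0.55, "z": -0.12, "roll": 0},
    {"gripper": 0.3, "x": 0, "y": 0.55, "z": -0.12, "roll": 0},
    {"gripper": 0.3, "x": 0, "y": 0.55, "z": -0.12, "roll": -0.7},
    {"gripper": 0.3, "x": 0, "y": 0.3, "z": -0.1, "roll": -0.7}
  ]
}}

```text
time: 24.93
tool_pos: [483.4, 284.2, 191.7]
tool_rot: [[0.004, -0.216, 0.976], [-0.046, 0.975, 0.216], [-0.999, -0.046, -0.006]]
contact_force: [0.3, -0.8, 0.8]
grip_width: 0.703
```

>>> {"op": "servo_tool", "data": {
  "commands": [
    {"gripper": 0.3, "x": 0.3, "y": 0, "z": 0, "roll": -0.7},
    {"gripper": 0.3, "x": 0.4, "y": 0, "z": 0, "roll": 0},
    {"gripper": 0.3, "x": 0.1, "y": 0, "z": 0, "roll": 0},
    {"gripper": 0.3, "x": 0, "y": 0, "z": 0, "roll": 0},
    {"gripper": 0.3, "x": 0, "y": 0, "z": 0, "roll": 0}
  ]
}}

```text
time: 25.35
tool_pos: [481.6, 288.3, 161.4]
tool_rot: [[0.007, -0.295, 0.956], [-0.042, 0.955, 0.295], [-0.999, -0.042, -0.005]]
contact_force: [0.7, -0.8, -0.3]
grip_width: 0.701
```

Run:
```python
from h import *
st()
p,d=camera('top');cv2.imwrite('pics/t4.png',p)
for b in blobs('top',p,d,22,48):
  if b['W']<60 and abs(b['c'][1])<360 and b['c'][0]>200: print(b)
print('scene')
p,d=camera('scene');cv2.imwrite('pics/s4.png',p)
for b in blobs('scene',p,d,22,48):
  if b['W']<60 and abs(b['c'][1])<360 and b['c'][0]>200: print(b)
```

```text
25.35 [481.6, 288.3, 161.4] [[0.007, -0.295, 0.956], [-0.042, 0.955, 0.295], [-0.999, -0.042, -0.005]] [0.7, -0.8, -0.3] 0.701
{'px': [196, 152], 'c': (681.8, 260.2), 'L': 70.8, 'W': 47.7, 'ang': 79.6, 'z': 27.6, 'bgr': [52, 57, 60]}
{'px': [282, 158], 'c': (658.9, 4.0), 'L': 268.0, 'W': 40.8, 'ang': 87.0, 'z': 35.9, 'bgr': [46, 50, 54]}
{'px': [388, 219], 'c': (477.2, -303.1), 'L': 37.9, 'W': 36.0, 'ang': -14.1, 'z': 29.9, 'bgr': [68, 74, 79]}
{'px': [188, 218], 'c': (474.8, 272.9), 'L': 40.5, 'W': 33.2, 'ang': -87.0, 'z': 29.1, 'bgr': [87, 94, 100]}
{'px': [161, 249], 'c': (386.3, 344.0), 'L': 59.9, 'W': 37.9, 'ang': -81.4, 'z': 29.0, 'bgr': [89, 99, 46]}
{'px': [202, 271], 'c': (323.1, 226.5), 'L': 60.2, 'W': 37.5, 'ang': 60.1, 'z': 29.1, 'bgr': [50, 92, 51]}
scene
{'px': [236, 168], 'c': (480.0, -288.9), 'L': 63.9, 'W': 37.2, 'ang': 76.0, 'z': 30.0, 'bgr': [63, 68, 76]}
{'px': [274, 275], 'c': (592.5, 140.2), 'L': 363.8, 'W': 19.1, 'ang': 4.4, 'z': 37.1, 'bgr': [61, 67, 75]}
{'px': [359, 267], 'c': (321.0, 230.6), 'L': 61.9, 'W': 32.9, 'ang': 54.9, 'z': 30.0, 'bgr': [47, 96, 51]}
{'px': [362, 307], 'c': (386.8, 347.1), 'L': 59.9, 'W': 38.8, 'ang': -81.3, 'z': 29.8, 'bgr': [91, 103, 43]}
{'px': [327, 306], 'c': (472.6, 296.4), 'L': 38.0, 'W': 37.9, 'ang': 18.0, 'z': 30.1, 'bgr': [101, 109, 120]}
{'px': [190, 323], 'c': (828.9, 163.6), 'L': 99.9, 'W': 12.0, 'ang': 2.9, 'z': 43.3, 'bgr': [105, 116, 133]}
```

>>> {"op": "servo_tool", "data": {
  "commands": [
    {"gripper": 0.3, "x": 0.3, "y": 0.07, "z": -0.16, "roll": -0.1},
    {"gripper": 0.3, "x": 0.3, "y": 0, "z": 0, "roll": 0},
    {"gripper": 0.3, "x": 0.2, "y": 0, "z": 0, "roll": 0},
    {"gripper": 0.3, "x": 0, "y": 0, "z": 0, "roll": 0},
    {"gripper": 0.3, "x": 0, "y": 0, "z": 0, "roll": 0}
  ]
}}

```text
time: 25.87
tool_pos: [475.7, 286.1, 127.0]
tool_rot: [[0.009, -0.302, 0.953], [-0.042, 0.952, 0.302], [-0.999, -0.043, -0.004]]
contact_force: [-0.6, -0.4, 0.2]
grip_width: 0.7
```

>>> {"op": "servo_tool", "data": {
  "commands": [
    {"gripper": 0.3, "x": 0.4, "y": 0.05, "z": -0.02, "roll": 0},
    {"gripper": 0.3, "x": 0.4, "y": 0, "z": 0, "roll": 0},
    {"gripper": 0.3, "x": 0.25, "y": 0, "z": 0, "roll": 0},
    {"gripper": 0.3, "x": 0, "y": 0, "z": 0, "roll": 0},
    {"gripper": 0.3, "x": 0, "y": 0, "z": 0, "roll": 0}
  ]
}}

```text
time: 26.28
tool_pos: [474.5, 285.7, 80.0]
tool_rot: [[0.008, -0.301, 0.954], [-0.043, 0.953, 0.301], [-0.999, -0.043, -0.005]]
contact_force: [0.1, -0.5, 0.0]
grip_width: 0.702
```

>>> {"op": "servo_tool", "data": {
  "commands": [
    {"gripper": 1, "x": 0, "y": 0, "z": 0, "roll": 0},
    {"gripper": 1, "x": 0, "y": 0, "z": 0, "roll": 0},
    {"gripper": 1, "x": 0, "y": 0, "z": 0, "roll": 0},
    {"gripper": 1, "x": 0, "y": 0, "z": 0, "roll": 0},
    {"gripper": 1, "x": 0, "y": 0, "z": 0, "roll": 0}
  ]
}}

```text
time: 26.7
tool_pos: [475.0, 286.5, 81.1]
tool_rot: [[0.009, -0.302, 0.953], [-0.042, 0.953, 0.302], [-0.999, -0.043, -0.004]]
contact_force: [-0.9, 0.2, -0.7]
grip_width: 0.435
```

>>> {"op": "servo_tool", "data": {
  "commands": [
    {"gripper": 1, "x": -0.4, "y": 0, "z": 0, "roll": 0},
    {"gripper": 1, "x": -0.7, "y": 0, "z": 0, "roll": 0},
    {"gripper": 1, "x": -0.7, "y": 0, "z": 0, "roll": 0},
    {"gripper": 1, "x": -0.7, "y": 0, "z": 0, "roll": 0.7},
    {"gripper": 1, "x": -0.2, "y": 0, "z": 0, "roll": 0.8}
  ]
}}

```text
time: 27.12
tool_pos: [471.5, 290.3, 193.9]
tool_rot: [[0.002, -0.148, 0.989], [-0.044, 0.988, 0.148], [-0.999, -0.044, -0.005]]
contact_force: [0.3, 1.1, -2.1]
grip_width: 0.427
```

>>> {"op": "servo_tool", "data": {
  "commands": [
    {"gripper": 1, "x": 0, "y": 0, "z": 0, "roll": 0.7},
    {"gripper": 1, "x": 0, "y": -0.4, "z": -0.05, "roll": 0},
    {"gripper": 1, "x": 0, "y": -0.6, "z": -0.05, "roll": 0},
    {"gripper": 1, "x": 0, "y": -0.6, "z": -0.05, "roll": 0},
    {"gripper": 1, "x": 0, "y": -0.6, "z": -0.05, "roll": 0}
  ]
}}

```text
time: 27.53
tool_pos: [469.6, 209.9, 209.6]
tool_rot: [[0.016, -0.078, 0.997], [-0.033, 0.996, 0.079], [-0.999, -0.034, 0.013]]
contact_force: [0.2, -0.5, -1.3]
grip_width: 0.433
```

>>> {"op": "servo_tool", "data": {
  "commands": [
    {"gripper": 1, "x": 0, "y": -0.6, "z": -0.05, "roll": 0},
    {"gripper": 1, "x": 0, "y": -0.6, "z": -0.05, "roll": 0},
    {"gripper": 1, "x": 0, "y": -0.6, "z": -0.05, "roll": 0},
    {"gripper": 1, "x": 0, "y": -0.6, "z": -0.05, "roll": 0},
    {"gripper": 1, "x": 0, "y": -0.6, "z": -0.05, "roll": 0}
  ]
}}

```text
time: 27.95
tool_pos: [467.7, 85.8, 219.9]
tool_rot: [[0.021, -0.083, 0.996], [-0.035, 0.996, 0.084], [-0.999, -0.036, 0.018]]
contact_force: [0.5, -0.7, -1.5]
grip_width: 0.43
```

>>> {"op": "servo_tool", "data": {
  "commands": [
    {"gripper": 1, "x": 0, "y": -0.5, "z": -0.05, "roll": 0},
    {"gripper": 1, "x": 0, "y": -0.3, "z": 0, "roll": 0},
    {"gripper": 1, "x": 0, "y": 0, "z": 0, "roll": 0},
    {"gripper": 1, "x": 0, "y": 0, "z": 0, "roll": 0},
    {"gripper": 1, "x": 0, "y": 0, "z": 0, "roll": 0}
  ]
}}

```text
time: 28.37
tool_pos: [467.6, 46.9, 225.5]
tool_rot: [[0.024, -0.076, 0.997], [-0.041, 0.996, 0.077], [-0.999, -0.043, 0.021]]
contact_force: [-0.6, -0.5, -0.9]
grip_width: 0.431
```

>>> {"op": "servo_tool", "data": {
  "commands": [
    {"gripper": 1, "x": 0.4, "y": -0.07, "z": 0.08, "roll": 0},
    {"gripper": 1, "x": 0.6, "y": 0, "z": 0, "roll": 0},
    {"gripper": 1, "x": 0.6, "y": 0, "z": 0, "roll": 0},
    {"gripper": 1, "x": 0.4, "y": 0, "z": 0, "roll": 0},
    {"gripper": 1, "x": 0.2, "y": 0, "z": 0, "roll": 0}
  ]
}}

```text
time: 28.78
tool_pos: [476.9, 48.8, 139.6]
tool_rot: [[0.035, -0.085, 0.996], [-0.038, 0.996, 0.086], [-0.999, -0.041, 0.032]]
contact_force: [-0.2, 0.6, -1.4]
grip_width: 0.432
```

>>> {"op": "servo_tool", "data": {
  "commands": [
    {"gripper": 1, "x": 0, "y": 0, "z": 0, "roll": 0},
    {"gripper": 1, "x": 0, "y": 0, "z": 0, "roll": 0},
    {"gripper": 1, "x": 0, "y": 0, "z": 0, "roll": 0},
    {"gripper": 1, "x": 0, "y": 0, "z": 0, "roll": 0},
    {"gripper": 1, "x": 0, "y": 0, "z": 0, "roll": 0}
  ]
}}

```text
time: 29.2
tool_pos: [476.9, 53.6, 140.7]
tool_rot: [[0.035, -0.091, 0.995], [-0.036, 0.995, 0.093], [-0.999, -0.039, 0.032]]
contact_force: [-0.0, 0.5, -0.8]
grip_width: 0.432
```

>>> {"op": "servo_tool", "data": {
  "commands": [
    {"gripper": 1, "x": 0.1, "y": -0.16, "z": -0.08, "roll": 0.15},
    {"gripper": 1, "x": 0.2, "y": -0.16, "z": -0.08, "roll": 0},
    {"gripper": 1, "x": 0.1, "y": 0, "z": 0, "roll": 0},
    {"gripper": 1, "x": 0, "y": 0, "z": 0, "roll": 0},
    {"gripper": 1, "x": 0, "y": 0, "z": 0, "roll": 0}
  ]
}}

```text
time: 29.62
tool_pos: [472.9, 36.9, 125.2]
tool_rot: [[0.039, -0.071, 0.997], [-0.037, 0.997, 0.073], [-0.999, -0.04, 0.036]]
contact_force: [1.1, 1.1, -0.9]
grip_width: 0.432
```

>>> {"op": "servo_tool", "data": {
  "commands": [
    {"gripper": 1, "x": 0.2, "y": 0.07, "z": -0.02, "roll": 0},
    {"gripper": 1, "x": 0.2, "y": 0, "z": 0, "roll": 0},
    {"gripper": 1, "x": 0.2, "y": 0, "z": 0, "roll": 0},
    {"gripper": 1, "x": 0.05, "y": 0, "z": 0, "roll": 0},
    {"gripper": 1, "x": 0, "y": 0, "z": 0, "roll": 0}
  ]
}}

```text
time: 30.03
tool_pos: [472.8, 39.0, 95.9]
tool_rot: [[0.038, -0.071, 0.997], [-0.037, 0.997, 0.073], [-0.999, -0.039, 0.035]]
contact_force: [-0.1, -0.2, -1.2]
grip_width: 0.432
```

>>> {"op": "servo_tool", "data": {
  "commands": [
    {"gripper": 1, "x": 0.06, "y": 0, "z": 0, "roll": 0},
    {"gripper": 1, "x": 0.02, "y": 0, "z": 0, "roll": 0},
    {"gripper": 0.4, "x": 0, "y": 0, "z": 0, "roll": 0},
    {"gripper": 0.4, "x": 0, "y": 0, "z": 0, "roll": 0},
    {"gripper": 0.4, "x": 0, "y": 0, "z": 0, "roll": 0}
  ]
}}

```text
time: 30.45
tool_pos: [473.5, 39.9, 92.9]
tool_rot: [[0.039, -0.073, 0.997], [-0.037, 0.997, 0.074], [-0.999, -0.04, 0.036]]
contact_force: [-0.2, 0.4, 0.0]
grip_width: 0.603
```

>>> {"op": "servo_tool", "data": {
  "commands": [
    {"gripper": 0.4, "x": -0.2, "y": 0, "z": 0, "roll": 0},
    {"gripper": 0.4, "x": -0.5, "y": 0, "z": 0, "roll": 0},
    {"gripper": 0.4, "x": -0.5, "y": 0, "z": 0, "roll": 0},
    {"gripper": 0.4, "x": -0.5, "y": 0, "z": 0, "roll": 0},
    {"gripper": 0.3, "x": -0.5, "y": 0, "z": 0, "roll": 0}
  ]
}}

```text
time: 30.87
tool_pos: [467.4, 43.5, 182.3]
tool_rot: [[0.031, -0.075, 0.997], [-0.036, 0.996, 0.076], [-0.999, -0.038, 0.028]]
contact_force: [0.1, -0.6, 0.7]
grip_width: 0.7
```

>>> {"op": "servo_tool", "data": {
  "commands": [
    {"gripper": 0.3, "x": 0, "y": -0.6, "z": -0.02, "roll": 0},
    {"gripper": 0.3, "x": 0, "y": -0.6, "z": -0.02, "roll": 0},
    {"gripper": 0.3, "x": 0, "y": -0.6, "z": -0.02, "roll": 0},
    {"gripper": 0.3, "x": 0, "y": -0.6, "z": -0.02, "roll": 0},
    {"gripper": 0.3, "x": 0, "y": -0.6, "z": -0.02, "roll": 0}
  ]
}}

```text
time: 31.28
tool_pos: [476.6, -72.6, 196.5]
tool_rot: [[0.046, -0.089, 0.995], [-0.035, 0.995, 0.091], [-0.998, -0.039, 0.043]]
contact_force: [0.9, -0.0, 0.0]
grip_width: 0.698
```

>>> {"op": "servo_tool", "data": {
  "commands": [
    {"gripper": 0.3, "x": 0, "y": -0.6, "z": -0.02, "roll": 0},
    {"gripper": 0.3, "x": 0, "y": -0.6, "z": -0.02, "roll": 0},
    {"gripper": 0.3, "x": 0, "y": -0.6, "z": -0.02, "roll": 0},
    {"gripper": 0.3, "x": 0, "y": -0.6, "z": -0.02, "roll": 0},
    {"gripper": 0.3, "x": 0, "y": -0.6, "z": -0.02, "roll": 0}
  ]
}}

```text
time: 31.7
tool_pos: [483.1, -198.3, 205.5]
tool_rot: [[0.05, -0.09, 0.995], [-0.037, 0.995, 0.092], [-0.998, -0.042, 0.046]]
contact_force: [-0.0, 0.7, -0.0]
grip_width: 0.698
```

>>> {"op": "servo_tool", "data": {
  "commands": [
    {"gripper": 0.3, "x": 0, "y": -0.6, "z": -0.02, "roll": 0},
    {"gripper": 0.3, "x": 0, "y": -0.6, "z": -0.02, "roll": 0},
    {"gripper": 0.3, "x": 0, "y": -0.3, "z": 0, "roll": 0.8},
    {"gripper": 0.3, "x": 0, "y": 0, "z": 0, "roll": 0.8},
    {"gripper": 0.3, "x": 0, "y": 0, "z": 0, "roll": 0.8}
  ]
}}

```text
time: 32.12
tool_pos: [485.6, -269.6, 211.6]
tool_rot: [[0.052, 0.178, 0.983], [-0.041, 0.984, -0.176], [-0.998, -0.031, 0.058]]
contact_force: [-0.2, -0.3, 0.2]
grip_width: 0.703
```

>>> {"op": "servo_tool", "data": {
  "commands": [
    {"gripper": 0.3, "x": 0, "y": 0, "z": 0, "roll": 0.7},
    {"gripper": 0.3, "x": 0, "y": 0, "z": 0, "roll": 0},
    {"gripper": 0.3, "x": 0, "y": 0, "z": 0, "roll": 0},
    {"gripper": 0.3, "x": 0, "y": 0, "z": 0, "roll": 0},
    {"gripper": 0.3, "x": 0, "y": 0, "z": 0, "roll": 0}
  ]
}}

```text
time: 32.53
tool_pos: [485.3, -270.5, 214.2]
tool_rot: [[0.054, 0.252, 0.966], [-0.042, 0.967, -0.25], [-0.998, -0.027, 0.062]]
contact_force: [0.3, -0.3, -0.1]
grip_width: 0.698
```

Run:
```python
from h import *
st()
for n in('top','scene'):
  p,d=camera(n);cv2.imwrite(f'pics/{n}5.png',p);print(n)
  for b in blobs(n,p,d,22,49):
    if b['W']<60 and abs(b['c'][1])<420 and 200<b['c'][0]<700: print(b)
```

```text
32.53 [485.3, -270.5, 214.2] [[0.054, 0.252, 0.966], [-0.042, 0.967, -0.25], [-0.998, -0.027, 0.062]] [0.3, -0.3, -0.1] 0.698
top
{'px': [279, 158], 'c': (658.8, 7.2), 'L': 268.8, 'W': 13.4, 'ang': -85.8, 'z': 36.6, 'bgr': [44, 48, 52]}
{'px': [260, 196], 'c': (541.3, 63.8), 'L': 107.7, 'W': 45.1, 'ang': -89.6, 'z': 41.2, 'bgr': [87, 93, 98]}
{'px': [269, 217], 'c': (479.7, 39.6), 'L': 62.2, 'W': 53.1, 'ang': -79.3, 'z': 41.2, 'bgr': [87, 93, 98]}
{'px': [377, 217], 'c': (483.0, -280.3), 'L': 38.0, 'W': 37.1, 'ang': -14.1, 'z': 29.6, 'bgr': [85, 91, 97]}
{'px': [275, 235], 'c': (425.5, 19.1), 'L': 219.4, 'W': 17.3, 'ang': -88.1, 'z': 39.9, 'bgr': [63, 69, 73]}
{'px': [161, 249], 'c': (386.5, 343.8), 'L': 59.9, 'W': 37.9, 'ang': -82.0, 'z': 29.2, 'bgr': [86, 97, 46]}
{'px': [201, 271], 'c': (323.1, 226.5), 'L': 60.2, 'W': 37.5, 'ang': 60.1, 'z': 29.0, 'bgr': [49, 89, 50]}
scene
{'px': [236, 168], 'c': (480.1, -288.5), 'L': 64.8, 'W': 37.2, 'ang': 76.0, 'z': 29.9, 'bgr': [98, 106, 116]}
{'px': [283, 237], 'c': (471.1, 40.1), 'L': 72.6, 'W': 50.4, 'ang': -85.1, 'z': 41.0, 'bgr': [92, 99, 109]}
{'px': [268, 252], 'c': (538.8, 64.1), 'L': 119.4, 'W': 56.2, 'ang': -80.3, 'z': 41.6, 'bgr': [93, 101, 111]}
{'px': [357, 265], 'c': (323.6, 229.9), 'L': 61.8, 'W': 37.8, 'ang': 59.8, 'z': 29.7, 'bgr': [46, 94, 49]}
{'px': [362, 307], 'c': (386.6, 347.0), 'L': 59.8, 'W': 38.7, 'ang': -81.6, 'z': 29.5, 'bgr': [90, 103, 44]}
```

>>> {"op": "servo_tool", "data": {
  "commands": [
    {"gripper": 0.3, "x": 0.3, "y": -0.2, "z": -0.15, "roll": 0.25},
    {"gripper": 0.3, "x": 0.6, "y": -0.2, "z": -0.15, "roll": 0},
    {"gripper": 0.3, "x": 0.6, "y": 0, "z": 0, "roll": 0},
    {"gripper": 0.3, "x": 0.5, "y": 0, "z": 0, "roll": 0},
    {"gripper": 0.3, "x": 0.2, "y": 0, "z": 0, "roll": 0}
  ]
}}

```text
time: 33.05
tool_pos: [476.9, -287.6, 126.4]
tool_rot: [[0.06, 0.274, 0.96], [-0.046, 0.961, -0.272], [-0.997, -0.028, 0.071]]
contact_force: [-0.2, -0.2, -0.1]
grip_width: 0.701
```

>>> {"op": "servo_tool", "data": {
  "commands": [
    {"gripper": 0.3, "x": 0, "y": 0, "z": 0, "roll": 0},
    {"gripper": 0.3, "x": 0, "y": 0, "z": 0, "roll": 0},
    {"gripper": 0.3, "x": 0, "y": 0, "z": 0, "roll": 0},
    {"gripper": 0.3, "x": 0, "y": 0, "z": 0, "roll": 0},
    {"gripper": 0.3, "x": 0, "y": 0, "z": 0, "roll": 0}
  ]
}}

```text
time: 33.47
tool_pos: [477.7, -286.4, 127.1]
tool_rot: [[0.06, 0.271, 0.961], [-0.044, 0.962, -0.269], [-0.997, -0.026, 0.07]]
contact_force: [0.4, -0.0, 0.2]
grip_width: 0.703
```

>>> {"op": "servo_tool", "data": {
  "commands": [
    {"gripper": 0.3, "x": 0.4, "y": -0.04, "z": -0.1, "roll": 0},
    {"gripper": 0.3, "x": 0.4, "y": 0, "z": 0, "roll": 0},
    {"gripper": 0.3, "x": 0.23, "y": 0, "z": 0, "roll": 0},
    {"gripper": 0.3, "x": 0, "y": 0, "z": 0, "roll": 0},
    {"gripper": 0.3, "x": 0, "y": 0, "z": 0, "roll": 0}
  ]
}}

```text
time: 33.88
tool_pos: [479.6, -290.6, 89.7]
tool_rot: [[0.068, 0.271, 0.96], [-0.05, 0.962, -0.268], [-0.996, -0.03, 0.079]]
contact_force: [0.6, 0.6, 1.3]
grip_width: 0.703
```

>>> {"op": "servo_tool", "data": {
  "commands": [
    {"gripper": 1, "x": 0, "y": 0, "z": 0, "roll": 0},
    {"gripper": 1, "x": 0, "y": 0, "z": 0, "roll": 0},
    {"gripper": 1, "x": 0, "y": 0, "z": 0, "roll": 0},
    {"gripper": 1, "x": 0, "y": 0, "z": 0, "roll": 0},
    {"gripper": 1, "x": 0, "y": 0, "z": 0, "roll": 0}
  ]
}}

```text
time: 34.3
tool_pos: [480.7, -290.8, 92.6]
tool_rot: [[0.071, 0.271, 0.96], [-0.052, 0.962, -0.268], [-0.996, -0.031, 0.082]]
contact_force: [0.1, -0.5, -1.6]
grip_width: 0.426
```

>>> {"op": "servo_tool", "data": {
  "commands": [
    {"gripper": 0.3, "x": 0, "y": 0, "z": 0, "roll": 0},
    {"gripper": 0.3, "x": 0, "y": 0, "z": 0, "roll": 0},
    {"gripper": 0.3, "x": 0.2, "y": 0.08, "z": 0, "roll": 0},
    {"gripper": 0.3, "x": 0.15, "y": 0, "z": -0.05, "roll": 0},
    {"gripper": 0.3, "x": 0, "y": 0, "z": -0.02, "roll": 0}
  ]
}}

```text
time: 34.72
tool_pos: [480.8, -288.2, 78.1]
tool_rot: [[0.073, 0.272, 0.96], [-0.053, 0.962, -0.268], [-0.996, -0.031, 0.085]]
contact_force: [0.4, 0.1, -0.4]
grip_width: 0.696
```

>>> {"op": "servo_tool", "data": {
  "commands": [
    {"gripper": 1, "x": 0.02, "y": 0, "z": 0, "roll": 0},
    {"gripper": 1, "x": 0.02, "y": 0, "z": 0, "roll": 0},
    {"gripper": 1, "x": 0.01, "y": 0, "z": 0, "roll": 0},
    {"gripper": 1, "x": 0, "y": 0, "z": 0, "roll": 0},
    {"gripper": 1, "x": 0, "y": 0, "z": 0, "roll": 0}
  ]
}}

```text
time: 35.13
tool_pos: [480.6, -287.5, 76.6]
tool_rot: [[0.071, 0.27, 0.96], [-0.054, 0.962, -0.267], [-0.996, -0.033, 0.083]]
contact_force: [0.2, 0.4, -2.1]
grip_width: 0.437
```

>>> {"op": "servo_tool", "data": {
  "commands": [
    {"gripper": 1, "x": -0.4, "y": 0, "z": 0, "roll": 0},
    {"gripper": 1, "x": -0.7, "y": 0, "z": 0, "roll": 0},
    {"gripper": 1, "x": -0.7, "y": 0, "z": 0, "roll": -0.4},
    {"gripper": 1, "x": -0.7, "y": 0, "z": 0, "roll": -0.7},
    {"gripper": 1, "x": -0.2, "y": 0, "z": 0, "roll": -0.7}
  ]
}}

```text
time: 35.55
tool_pos: [469.8, -279.5, 183.0]
tool_rot: [[0.061, 0.079, 0.995], [-0.047, 0.996, -0.076], [-0.997, -0.042, 0.065]]
contact_force: [0.5, -0.1, -1.4]
grip_width: 0.442
```

>>> {"op": "servo_tool", "data": {
  "commands": [
    {"gripper": 1, "x": 0, "y": 0, "z": 0, "roll": -0.7},
    {"gripper": 1, "x": 0, "y": 0.3, "z": 0.03, "roll": -0.7},
    {"gripper": 1, "x": 0, "y": 0.6, "z": 0.03, "roll": 0},
    {"gripper": 1, "x": 0, "y": 0.6, "z": 0.03, "roll": 0},
    {"gripper": 1, "x": 0, "y": 0.6, "z": 0.03, "roll": 0}
  ]
}}

```text
time: 35.97
tool_pos: [469.5, -201.9, 181.5]
tool_rot: [[0.066, -0.065, 0.996], [-0.054, 0.996, 0.069], [-0.996, -0.059, 0.062]]
contact_force: [0.1, 0.6, -1.0]
grip_width: 0.438
```

>>> {"op": "servo_tool", "data": {
  "commands": [
    {"gripper": 1, "x": 0, "y": 0.6, "z": 0.03, "roll": 0},
    {"gripper": 1, "x": 0, "y": 0.6, "z": 0.03, "roll": 0},
    {"gripper": 1, "x": 0, "y": 0.6, "z": 0.03, "roll": 0},
    {"gripper": 1, "x": 0, "y": 0.6, "z": 0.03, "roll": 0},
    {"gripper": 1, "x": 0, "y": 0.6, "z": 0.03, "roll": 0}
  ]
}}

```text
time: 36.38
tool_pos: [465.6, -77.5, 173.4]
tool_rot: [[0.064, -0.062, 0.996], [-0.054, 0.996, 0.065], [-0.996, -0.058, 0.061]]
contact_force: [0.4, -0.1, -1.4]
grip_width: 0.439
```

>>> {"op": "servo_tool", "data": {
  "commands": [
    {"gripper": 1, "x": 0, "y": 0.4, "z": 0.03, "roll": 0},
    {"gripper": 1, "x": 0, "y": 0, "z": 0, "roll": 0},
    {"gripper": 1, "x": 0, "y": 0, "z": 0, "roll": 0},
    {"gripper": 1, "x": 0, "y": 0, "z": 0, "roll": 0},
    {"gripper": 1, "x": 0, "y": 0, "z": 0, "roll": 0}
  ]
}}

```text
time: 36.8
tool_pos: [464.6, -55.5, 171.9]
tool_rot: [[0.064, -0.071, 0.995], [-0.051, 0.996, 0.074], [-0.997, -0.056, 0.06]]
contact_force: [0.3, 0.5, -2.0]
grip_width: 0.44
```

>>> {"op": "servo_tool", "data": {
  "commands": [
    {"gripper": 1, "x": 0, "y": 0.18, "z": 0.12, "roll": 0},
    {"gripper": 1, "x": 0.2, "y": 0.18, "z": 0.12, "roll": 0},
    {"gripper": 1, "x": 0.4, "y": 0, "z": 0, "roll": 0},
    {"gripper": 1, "x": 0.3, "y": 0, "z": 0, "roll": 0},
    {"gripper": 1, "x": 0, "y": 0, "z": 0, "roll": 0}
  ]
}}

```text
time: 37.22
tool_pos: [478.5, -46.3, 135.3]
tool_rot: [[0.067, -0.06, 0.996], [-0.053, 0.997, 0.063], [-0.996, -0.057, 0.063]]
contact_force: [-0.3, 0.2, -2.8]
grip_width: 0.436
```

>>> {"op": "servo_tool", "data": {
  "commands": [
    {"gripper": 1, "x": 0, "y": 0, "z": 0, "roll": 0},
    {"gripper": 1, "x": 0, "y": 0, "z": 0, "roll": 0},
    {"gripper": 1, "x": 0, "y": 0, "z": 0, "roll": 0},
    {"gripper": 1, "x": 0, "y": 0, "z": 0, "roll": 0},
    {"gripper": 1, "x": 0, "y": 0, "z": 0, "roll": 0}
  ]
}}

```text
time: 37.63
tool_pos: [479.7, -47.3, 136.6]
tool_rot: [[0.067, -0.056, 0.996], [-0.054, 0.997, 0.06], [-0.996, -0.057, 0.064]]
contact_force: [0.4, -0.0, -1.1]
grip_width: 0.441
```

>>> {"op": "servo_tool", "data": {
  "commands": [
    {"gripper": 1, "x": 0.1, "y": 0.14, "z": -0.12, "roll": -0.13},
    {"gripper": 1, "x": 0.2, "y": 0, "z": 0, "roll": 0},
    {"gripper": 1, "x": 0.2, "y": 0, "z": 0, "roll": 0},
    {"gripper": 1, "x": 0.1, "y": 0, "z": 0, "roll": 0},
    {"gripper": 1, "x": 0, "y": 0, "z": 0, "roll": 0}
  ]
}}

```text
time: 38.05
tool_pos: [476.2, -43.3, 110.7]
tool_rot: [[0.07, -0.071, 0.995], [-0.055, 0.996, 0.075], [-0.996, -0.06, 0.065]]
contact_force: [-0.3, 0.4, -1.4]
grip_width: 0.44
```

>>> {"op": "servo_tool", "data": {
  "commands": [
    {"gripper": 1, "x": 0.15, "y": 0, "z": 0, "roll": 0},
    {"gripper": 1, "x": 0.15, "y": 0, "z": 0, "roll": 0},
    {"gripper": 1, "x": 0.1, "y": 0, "z": 0, "roll": 0},
    {"gripper": 1, "x": 0, "y": 0, "z": 0, "roll": 0},
    {"gripper": 1, "x": 0, "y": 0, "z": 0, "roll": 0}
  ]
}}

```text
time: 38.47
tool_pos: [477.4, -43.9, 92.0]
tool_rot: [[0.068, -0.071, 0.995], [-0.054, 0.996, 0.075], [-0.996, -0.059, 0.064]]
contact_force: [0.2, -0.3, -0.6]
grip_width: 0.439
```

>>> {"op": "servo_tool", "data": {
  "commands": [
    {"gripper": 0.4, "x": 0, "y": 0, "z": 0, "roll": 0},
    {"gripper": 0.4, "x": 0, "y": 0, "z": 0, "roll": 0},
    {"gripper": 0.4, "x": 0, "y": 0, "z": 0, "roll": 0},
    {"gripper": 0.4, "x": 0, "y": 0, "z": 0, "roll": 0},
    {"gripper": 0.4, "x": -0.1, "y": 0, "z": 0, "roll": 0}
  ]
}}

```text
time: 38.88
tool_pos: [479.0, -43.5, 97.0]
tool_rot: [[0.072, -0.072, 0.995], [-0.054, 0.996, 0.075], [-0.996, -0.059, 0.068]]
contact_force: [-0.8, 0.2, -0.4]
grip_width: 0.598
```

>>> {"op": "servo_tool", "data": {
  "commands": [
    {"gripper": 0.4, "x": -0.3, "y": 0, "z": 0, "roll": 0},
    {"gripper": 0.4, "x": -0.5, "y": 0, "z": 0, "roll": 0},
    {"gripper": 0.4, "x": -0.5, "y": 0, "z": 0, "roll": 0},
    {"gripper": 0.4, "x": -0.5, "y": 0, "z": 0, "roll": 0},
    {"gripper": 0.3, "x": -0.5, "y": 0, "z": 0, "roll": 0}
  ]
}}

```text
time: 39.3
tool_pos: [468.3, -37.9, 189.7]
tool_rot: [[0.062, -0.073, 0.995], [-0.052, 0.996, 0.077], [-0.997, -0.057, 0.058]]
contact_force: [0.5, 0.8, 1.1]
grip_width: 0.696
```

>>> {"op": "servo_tool", "data": {
  "commands": [
    {"gripper": 0.4, "x": 0, "y": 0, "z": -0.6, "roll": 0},
    {"gripper": 0.4, "x": 0, "y": -0.5, "z": -0.5, "roll": 0},
    {"gripper": 0.4, "x": 0, "y": -0.8, "z": 0, "roll": 0},
    {"gripper": 0.4, "x": 0, "y": -0.8, "z": 0, "roll": 0},
    {"gripper": 0.3, "x": 0, "y": -0.8, "z": 0, "roll": 0}
  ]
}}

```text
time: 39.72
tool_pos: [433.9, -151.5, 200.6]
tool_rot: [[0.071, -0.09, 0.993], [-0.054, 0.994, 0.094], [-0.996, -0.06, 0.066]]
contact_force: [-0.7, 1.0, 0.2]
grip_width: 0.696
```

Run:
```python
from h import *
st()
for n in('top','scene'):
  p,d=camera(n);cv2.imwrite(f'pics/{n}6.png',p);print(n)
  for b in blobs(n,p,d,25,49):
    if b['W']<60 and abs(b['c'][1])<420 and 200<b['c'][0]<700: print(b)
  if n=='top': cv2.imwrite('pics/crop6.png',cv2.resize(p[130:290,140:420],None,fx=2.8,fy=2.8,interpolation=cv2.INTER_CUBIC))
```

```text
39.72 [433.9, -151.5, 200.6] [[0.071, -0.09, 0.993], [-0.054, 0.994, 0.094], [-0.996, -0.06, 0.066]] [-0.7, 1.0, 0.2] 0.696
top
{'px': [306, 193], 'c': (551.6, -69.6), 'L': 109.2, 'W': 42.2, 'ang': -85.7, 'z': 41.4, 'bgr': [87, 94, 99]}
{'px': [261, 196], 'c': (540.9, 63.3), 'L': 108.5, 'W': 39.4, 'ang': -86.1, 'z': 41.3, 'bgr': [88, 94, 99]}
{'px': [300, 216], 'c': (482.6, -50.7), 'L': 57.9, 'W': 38.3, 'ang': -89.6, 'z': 40.9, 'bgr': [88, 95, 100]}
{'px': [269, 218], 'c': (474.9, 38.3), 'L': 59.1, 'W': 38.8, 'ang': -85.7, 'z': 41.5, 'bgr': [88, 95, 100]}
{'px': [268, 236], 'c': (423.7, 35.0), 'L': 187.5, 'W': 20.1, 'ang': -89.6, 'z': 42.1, 'bgr': [66, 72, 77]}
{'px': [161, 249], 'c': (386.2, 344.1), 'L': 59.5, 'W': 37.7, 'ang': -80.7, 'z': 29.1, 'bgr': [87, 98, 46]}
{'px': [201, 271], 'c': (323.3, 226.4), 'L': 59.3, 'W': 37.1, 'ang': 60.3, 'z': 29.5, 'bgr': [49, 90, 50]}
scene
{'px': [268, 217], 'c': (483.5, -48.9), 'L': 73.6, 'W': 41.4, 'ang': -83.0, 'z': 41.6, 'bgr': [93, 100, 111]}
{'px': [283, 237], 'c': (476.2, 41.6), 'L': 68.8, 'W': 40.0, 'ang': -85.8, 'z': 41.9, 'bgr': [94, 101, 111]}
{'px': [268, 252], 'c': (540.7, 67.7), 'L': 115.0, 'W': 42.4, 'ang': -86.6, 'z': 41.8, 'bgr': [95, 102, 113]}
{'px': [276, 272], 'c': (562.8, 138.1), 'L': 298.4, 'W': 19.9, 'ang': 5.1, 'z': 39.2, 'bgr': [67, 74, 82]}
{'px': [357, 265], 'c': (322.7, 228.4), 'L': 58.6, 'W': 37.7, 'ang': 59.5, 'z': 29.5, 'bgr': [46, 95, 49]}
{'px': [362, 306], 'c': (386.4, 346.9), 'L': 60.1, 'W': 37.7, 'ang': -79.0, 'z': 30.0, 'bgr': [92, 104, 45]}
```

View pics/crop6.png

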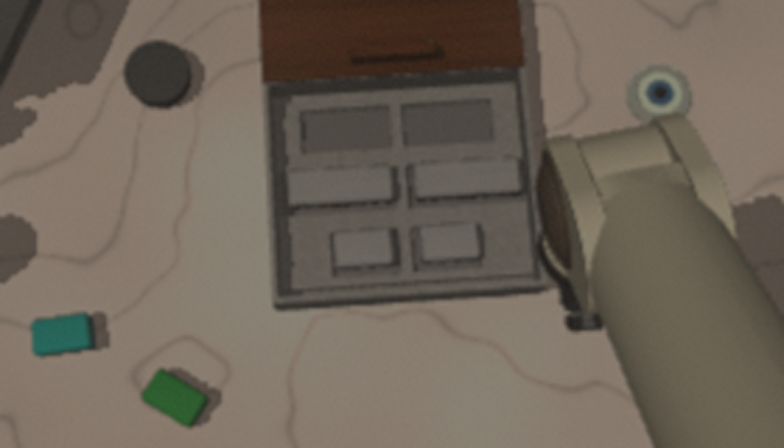

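View pics/scene6.png

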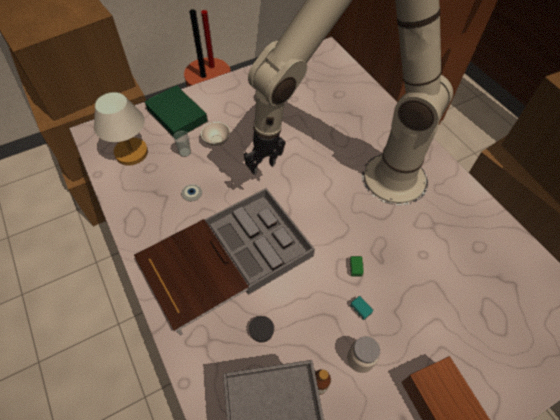

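Views show both long brushes in the middle row (crop (343,185), (467,180)) and both shorts in the near row (crop (365,247), (449,242)). Tops are at z≈41–42 by both cameras, so all are seated. No other brush is on the table and the bystanders haven't moved. Next, find the handle and shut the cover.

Run:
```python
from h import *
p,d=camera('top')
for lo,hi in((66,92),(51,62)):
  for b in blobs('top',p,d,lo,hi):
    if 600<b['c'][0]<900 and abs(b['c'][1])<100: print(b)
```

```text
{'px': [280, 148], 'c': (674.5, 8.1), 'L': 87.6, 'W': 19.0, 'ang': -85.7, 'z': 78.6, 'bgr': [26, 37, 57]}
{'px': [277, 119], 'c': (770.5, 16.2), 'L': 278.3, 'W': 256.2, 'ang': -85.8, 'z': 55.7, 'bgr': [30, 43, 65]}
```

>>> {"op": "servo_tool", "data": {
  "commands": [
    {"gripper": 0.3, "x": -0.2, "y": 0.5, "z": 0.5, "roll": 0},
    {"gripper": 0.3, "x": -0.2, "y": 0.5, "z": 0.5, "roll": 0},
    {"gripper": 0.3, "x": -0.2, "y": 0.5, "z": 0.5, "roll": 0.1},
    {"gripper": 0.3, "x": 0, "y": 0.5, "z": 0.6, "roll": 0},
    {"gripper": 0.3, "x": 0, "y": 0.5, "z": 0.6, "roll": 0}
  ]
}}

```text
time: 40.28
tool_pos: [528.3, -43.8, 224.8]
tool_rot: [[0.062, -0.06, 0.996], [-0.058, 0.996, 0.063], [-0.996, -0.062, 0.058]]
contact_force: [-0.1, -0.2, -0.4]
grip_width: 0.697
```

>>> {"op": "servo_tool", "data": {
  "commands": [
    {"gripper": 0.3, "x": 0, "y": 0.4, "z": 0.6, "roll": 0},
    {"gripper": 0.3, "x": 0, "y": 0.4, "z": 0.6, "roll": 0},
    {"gripper": 0.3, "x": 0, "y": 0.4, "z": 0.6, "roll": 0},
    {"gripper": 0.3, "x": 0, "y": 0, "z": 0.6, "roll": 0},
    {"gripper": 0.3, "x": 0, "y": 0, "z": 0.3, "roll": 0}
  ]
}}

```text
time: 40.7
tool_pos: [635.3, 30.4, 229.5]
tool_rot: [[0.062, -0.077, 0.995], [-0.052, 0.995, 0.08], [-0.997, -0.057, 0.058]]
contact_force: [0.2, -0.7, -0.3]
grip_width: 0.699
```

>>> {"op": "servo_tool", "data": {
  "commands": [
    {"gripper": 0.3, "x": 0, "y": 0, "z": 0, "roll": 0},
    {"gripper": 0.3, "x": 0, "y": 0, "z": 0, "roll": 0},
    {"gripper": 0.3, "x": 0, "y": 0, "z": 0, "roll": 0},
    {"gripper": 0.3, "x": 0, "y": 0, "z": 0, "roll": 0},
    {"gripper": 0.3, "x": 0, "y": 0, "z": 0, "roll": 0}
  ]
}}

```text
time: 41.12
tool_pos: [633.0, 37.3, 229.1]
tool_rot: [[0.06, -0.085, 0.995], [-0.048, 0.995, 0.088], [-0.997, -0.053, 0.056]]
contact_force: [-0.3, 0.3, 0.5]
grip_width: 0.699
```

>>> {"op": "servo_tool", "data": {
  "commands": [
    {"gripper": 0.3, "x": 0, "y": -0.3, "z": 0.4, "roll": 0.12},
    {"gripper": 0.3, "x": 0.2, "y": -0.28, "z": 0.4, "roll": 0},
    {"gripper": 0.3, "x": 0.4, "y": 0, "z": 0, "roll": 0},
    {"gripper": 0.3, "x": 0.4, "y": 0, "z": 0, "roll": 0},
    {"gripper": 0.3, "x": 0, "y": 0, "z": 0, "roll": 0}
  ]
}}

```text
time: 41.53
tool_pos: [666.3, 12.1, 191.1]
tool_rot: [[0.059, -0.071, 0.996], [-0.051, 0.996, 0.074], [-0.997, -0.055, 0.055]]
contact_force: [-1.3, 0.4, -1.0]
grip_width: 0.699
```

>>> {"op": "servo_tool", "data": {
  "commands": [
    {"gripper": 0.3, "x": 0, "y": 0, "z": 0, "roll": 0},
    {"gripper": 0.3, "x": 0, "y": 0, "z": 0, "roll": 0},
    {"gripper": 0.3, "x": 0, "y": 0, "z": 0, "roll": 0},
    {"gripper": 0.3, "x": 0, "y": 0, "z": 0, "roll": 0},
    {"gripper": 0.3, "x": 0, "y": 0, "z": 0, "roll": 0}
  ]
}}

```text
time: 41.95
tool_pos: [662.6, 13.9, 189.7]
tool_rot: [[0.054, -0.074, 0.996], [-0.051, 0.996, 0.077], [-0.997, -0.055, 0.05]]
contact_force: [-0.2, -1.2, -0.8]
grip_width: 0.704
```

>>> {"op": "servo_tool", "data": {
  "commands": [
    {"gripper": 0.4, "x": 0.3, "y": 0, "z": 0.2, "roll": 0},
    {"gripper": 0.4, "x": 0.4, "y": 0, "z": 0, "roll": 0},
    {"gripper": 0.4, "x": 0.4, "y": 0, "z": 0, "roll": 0},
    {"gripper": 0.4, "x": 0.1, "y": 0, "z": 0, "roll": 0},
    {"gripper": 0.4, "x": 0, "y": 0, "z": 0, "roll": 0}
  ]
}}

```text
time: 42.37
tool_pos: [674.9, 12.7, 138.5]
tool_rot: [[0.057, -0.075, 0.996], [-0.051, 0.996, 0.078], [-0.997, -0.055, 0.053]]
contact_force: [0.1, -0.2, 0.8]
grip_width: 0.6
```

>>> {"op": "servo_tool", "data": {
  "commands": [
    {"gripper": 1, "x": 0, "y": 0, "z": -0.03, "roll": 0},
    {"gripper": 1, "x": 0, "y": 0, "z": 0, "roll": 0},
    {"gripper": 1, "x": 0, "y": 0, "z": 0, "roll": 0},
    {"gripper": 1, "x": 0, "y": 0, "z": 0, "roll": 0},
    {"gripper": 1, "x": 0, "y": 0, "z": 0, "roll": 0}
  ]
}}

```text
time: 42.78
tool_pos: [672.5, 12.7, 136.7]
tool_rot: [[0.053, -0.075, 0.996], [-0.05, 0.996, 0.078], [-0.997, -0.054, 0.049]]
contact_force: [1.5, 0.4, -4.6]
grip_width: 0.146
```

>>> {"op": "servo_tool", "data": {
  "commands": [
    {"gripper": 1, "x": 0, "y": 0, "z": 0, "roll": 0},
    {"gripper": 1, "x": 0, "y": 0, "z": 0, "roll": 0},
    {"gripper": 1, "x": 0, "y": 0, "z": 0, "roll": 0},
    {"gripper": 1, "x": 0, "y": 0, "z": 0, "roll": 0},
    {"gripper": 1, "x": 0, "y": 0, "z": 0, "roll": 0}
  ]
}}

```text
time: 43.2
tool_pos: [672.3, 12.7, 136.7]
tool_rot: [[0.053, -0.075, 0.996], [-0.05, 0.996, 0.077], [-0.997, -0.054, 0.049]]
contact_force: [2.2, -0.7, -2.7]
grip_width: 0.144
```

>>> {"op": "servo_tool", "data": {
  "commands": [
    {"gripper": 1, "x": -0.02, "y": 0, "z": -0.4, "roll": 0},
    {"gripper": 1, "x": -0.025, "y": 0, "z": -0.5, "roll": 0},
    {"gripper": 1, "x": -0.025, "y": 0, "z": -0.5, "roll": 0},
    {"gripper": 1, "x": -0.025, "y": 0, "z": -0.5, "roll": 0},
    {"gripper": 1, "x": -0.025, "y": 0, "z": -0.5, "roll": 0}
  ]
}}

```text
time: 43.62
tool_pos: [578.8, 5.5, 136.6]
tool_rot: [[0.061, -0.073, 0.995], [-0.047, 0.996, 0.076], [-0.997, -0.052, 0.058]]
contact_force: [3.0, 0.7, -4.0]
grip_width: 0.153
```

>>> {"op": "servo_tool", "data": {
  "commands": [
    {"gripper": 1, "x": -0.025, "y": 0, "z": -0.5, "roll": 0},
    {"gripper": 1, "x": -0.025, "y": 0, "z": -0.5, "roll": 0},
    {"gripper": 1, "x": -0.025, "y": 0, "z": -0.5, "roll": 0},
    {"gripper": 1, "x": -0.025, "y": 0, "z": -0.5, "roll": 0},
    {"gripper": 1, "x": -0.015, "y": 0, "z": -0.3, "roll": 0}
  ]
}}

```text
time: 44.03
tool_pos: [482.9, -1.5, 136.6]
tool_rot: [[0.065, -0.074, 0.995], [-0.047, 0.996, 0.077], [-0.997, -0.052, 0.061]]
contact_force: [1.9, 0.7, -6.4]
grip_width: 0.147
```

>>> {"op": "servo_tool", "data": {
  "commands": [
    {"gripper": 1, "x": -0.02, "y": 0, "z": -0.3, "roll": 0},
    {"gripper": 1, "x": -0.02, "y": 0, "z": -0.3, "roll": 0},
    {"gripper": 1, "x": -0.01, "y": 0, "z": -0.2, "roll": 0},
    {"gripper": 1, "x": -0.01, "y": 0, "z": -0.15, "roll": 0},
    {"gripper": 1, "x": -0.01, "y": 0, "z": -0.1, "roll": 0}
  ]
}}

```text
time: 44.45
tool_pos: [438.4, -4.8, 136.8]
tool_rot: [[0.069, -0.075, 0.995], [-0.046, 0.996, 0.078], [-0.997, -0.051, 0.065]]
contact_force: [26.4, -0.5, -49.1]
grip_width: 0.147
```

>>> {"op": "servo_tool", "data": {
  "commands": [
    {"gripper": 1, "x": -0.01, "y": 0, "z": -0.1, "roll": 0},
    {"gripper": 1, "x": -0.01, "y": 0, "z": -0.1, "roll": 0},
    {"gripper": 1, "x": -0.01, "y": 0, "z": -0.1, "roll": 0},
    {"gripper": 1, "x": -0.01, "y": 0, "z": -0.1, "roll": 0},
    {"gripper": 1, "x": -0.01, "y": 0, "z": -0.1, "roll": 0}
  ]
}}

```text
time: 44.87
tool_pos: [436.1, -6.1, 136.6]
tool_rot: [[0.103, -0.074, 0.992], [-0.027, 0.997, 0.077], [-0.994, -0.035, 0.101]]
contact_force: [19.5, 0.0, -34.7]
grip_width: 0.146
```

>>> {"op": "servo_tool", "data": {
  "commands": [
    {"gripper": 0.5, "x": 0, "y": 0, "z": 0, "roll": 0},
    {"gripper": 0.5, "x": 0, "y": 0, "z": 0, "roll": 0},
    {"gripper": 0.5, "x": 0, "y": 0, "z": 0, "roll": 0},
    {"gripper": 0.5, "x": 0, "y": 0, "z": 0.03, "roll": 0},
    {"gripper": 0.5, "x": -0.2, "y": 0, "z": 0.05, "roll": 0}
  ]
}}

```text
time: 45.28
tool_pos: [441.3, -5.7, 145.8]
tool_rot: [[0.107, -0.074, 0.992], [-0.027, 0.997, 0.077], [-0.994, -0.035, 0.105]]
contact_force: [-1.1, 0.1, 0.7]
grip_width: 0.502
```

>>> {"op": "servo_tool", "data": {
  "commands": [
    {"gripper": 0.5, "x": -0.4, "y": 0, "z": 0.04, "roll": 0},
    {"gripper": 0.5, "x": -0.5, "y": 0, "z": 0.05, "roll": 0},
    {"gripper": 0.5, "x": -0.6, "y": 0, "z": 0.05, "roll": 0},
    {"gripper": 0.5, "x": -0.6, "y": 0, "z": 0.05, "roll": 0},
    {"gripper": 0.5, "x": -0.6, "y": 0, "z": 0.05, "roll": 0}
  ]
}}

```text
time: 45.7
tool_pos: [436.7, 0.0, 255.9]
tool_rot: [[0.099, -0.079, 0.992], [-0.025, 0.996, 0.082], [-0.995, -0.033, 0.097]]
contact_force: [0.6, -1.6, 0.1]
grip_width: 0.498
```

>>> {"op": "servo_tool", "data": {
  "commands": [
    {"gripper": 0.5, "x": 0, "y": -0.6, "z": 0, "roll": 0},
    {"gripper": 0.5, "x": 0, "y": -0.8, "z": 0, "roll": 0},
    {"gripper": 0.5, "x": 0, "y": -0.8, "z": 0, "roll": 0},
    {"gripper": 0.5, "x": 0, "y": -0.8, "z": 0, "roll": 0},
    {"gripper": 0.5, "x": 0, "y": -0.8, "z": 0, "roll": 0}
  ]
}}

```text
time: 46.12
tool_pos: [454.2, -147.2, 270.8]
tool_rot: [[0.113, -0.099, 0.989], [-0.032, 0.994, 0.103], [-0.993, -0.043, 0.109]]
contact_force: [0.2, -0.1, 0.2]
grip_width: 0.506
```

>>> {"op": "servo_tool", "data": {
  "commands": [
    {"gripper": 0.5, "x": 0, "y": -0.6, "z": 0, "roll": 0},
    {"gripper": 0.5, "x": 0, "y": -0.6, "z": 0, "roll": 0},
    {"gripper": 0.5, "x": 0, "y": -0.3, "z": 0, "roll": 0},
    {"gripper": 0.5, "x": 0, "y": 0, "z": 0, "roll": 0},
    {"gripper": 0.5, "x": 0, "y": 0, "z": 0, "roll": 0}
  ]
}}

```text
time: 46.53
tool_pos: [459.8, -216.6, 275.2]
tool_rot: [[0.114, -0.089, 0.989], [-0.036, 0.995, 0.094], [-0.993, -0.047, 0.11]]
contact_force: [-0.2, 0.1, -0.1]
grip_width: 0.502
```

Run:
```python
from h import *
st()
p,d=camera('top');cv2.imwrite('pics/top7.png',p)
for lo,hi in((66,92),(51,62),(22,40)):
  for b in blobs('top',p,d,lo,hi):
    if 300<b['c'][0]<900 and abs(b['c'][1])<480: print(lo,b)
cv2.imwrite('pics/crop7.png',cv2.resize(p[70:290,90:480],None,fx=2,fy=2,interpolation=cv2.INTER_CUBIC))
```

```text
46.53 [459.8, -216.6, 275.2] [[0.114, -0.089, 0.989], [-0.036, 0.995, 0.094], [-0.993, -0.047, 0.11]] [-0.2, 0.1, -0.1] 0.502
66 {'px': [121, 171], 'c': (600.7, 461.4), 'L': 46.6, 'W': 44.4, 'ang': -49.4, 'z': 83.4, 'bgr': [31, 43, 61]}
66 {'px': [123, 221], 'c': (461.1, 449.6), 'L': 73.6, 'W': 48.4, 'ang': -32.2, 'z': 74.2, 'bgr': [63, 72, 79]}
66 {'px': [285, 227], 'c': (442.6, -8.2), 'L': 86.9, 'W': 15.8, 'ang': -85.5, 'z': 78.9, 'bgr': [29, 40, 60]}
51 {'px': [283, 193], 'c': (550.9, -0.1), 'L': 277.6, 'W': 253.1, 'ang': -85.7, 'z': 55.8, 'bgr': [31, 43, 64]}
22 {'px': [141, 142], 'c': (714.5, 423.5), 'L': 217.6, 'W': 86.5, 'ang': -43.1, 'z': 32.1, 'bgr': [46, 50, 53]}
22 {'px': [195, 155], 'c': (670.1, 261.8), 'L': 70.2, 'W': 69.7, 'ang': 0.4, 'z': 27.5, 'bgr': [50, 54, 57]}
22 {'px': [129, 178], 'c': (597.3, 455.5), 'L': 47.4, 'W': 23.3, 'ang': -37.8, 'z': 30.3, 'bgr': [55, 63, 68]}
22 {'px': [130, 224], 'c': (457.7, 441.4), 'L': 73.4, 'W': 33.0, 'ang': -27.8, 'z': 31.0, 'bgr': [52, 60, 66]}
22 {'px': [286, 235], 'c': (426.2, -12.1), 'L': 106.4, 'W': 3.8, 'ang': -86.0, 'z': 30.9, 'bgr': [43, 47, 52]}
22 {'px': [161, 249], 'c': (386.4, 344.0), 'L': 59.9, 'W': 37.9, 'ang': -81.4, 'z': 28.9, 'bgr': [83, 94, 45]}
22 {'px': [202, 271], 'c': (323.1, 226.6), 'L': 59.8, 'W': 37.5, 'ang': 60.1, 'z': 29.5, 'bgr': [47, 87, 48]}
```

View pics/crop7.png

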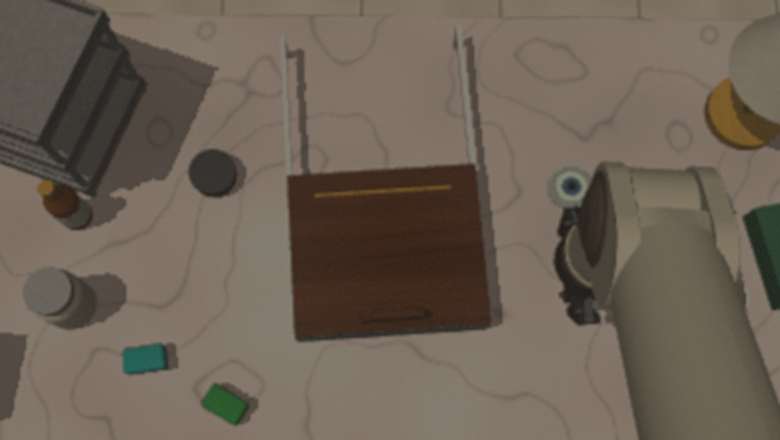

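The cover is flush with the near wall (crop row ~333), nothing else has moved, and the arm is clear.

```bash
python3 -c "
from rig import ctrl
print(ctrl.finish_job())"
```

```text
the job is handed in; nothing more can be done
None
```

The job is done and handed in at about 46.5 s of the 210 s allowed. I slid the cover back to its stop and laid all four brushes on the console in the case. Then I slid the cover shut to its stop. The four were two long and two short; I found no medium brushes.

**Brushes:** The long ones are in the middle row and the short ones in the near row, one to a pocket. Before I shut the cover, three were seen by both cameras and the fourth by the top camera only, seated with their tops at about 41–42 mm, under the cover's 50 mm underside.

**Cover:** It met a firm stop at each end, with about 234 mm of gripper travel between them against the nominal 235 mm. The last picture shows it flush with the near wall.

**Other things:** The jar, polish tin, cologne bottle and both green and turquoise look-alikes measured where they started. The charm was judged only by eye in the last picture. The arm hid the key bowl and tea glass there, but an earlier picture showed them in place.

**Disagreements and faults:**
- The two cameras disagreed by 2–4 mm in y.
- The top camera put the handle's travel at 232 mm.
- The tool had tilted about 7° by the end from pushing against the stops. Peak force was about 55 N at the wrist, below the 120 N limit.
- I gripped one short brush too high the first time and gripped it again lower.

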